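# Refit the water filter and set it running

## Task

Put the water filter on the worktop back together: first shut its valve, then, with the valve shut, nest all the filter cups upright in the sump, largest first so that each smaller one sits down inside the larger, and push the steel tube into the push-fit fitting, past the seal until it bottoms. With everything in, open the valve half way, to 45 degrees, and leave the other things on the worktop where they are.

Things in the scene. Friction and masses are not known exactly. Their poses are not given: they have to be found in the camera images.
- cup_70_mid (a point): Open round filter cup, plain steel with dark slots, straight wall, 70 mm outside diameter, 42 mm tall, wall 3 mm, floor 5 mm thick and weighted; stands upright, mouth up. The point is its centre, 21 mm above its underside, z up along its axis. May be absent.
- cup_70: The same 70 mm cup; this origin is the centre of its underside.
- cup_58_mid (a point): Open round filter cup, plain steel with dark slots, straight wall, 58 mm outside diameter, 50 mm tall, wall 3 mm, floor 5 mm thick and weighted; stands upright, mouth up. The point is its centre, 25 mm above its underside, z up along its axis. May be absent.
- cup_58: The same 58 mm cup; this origin is the centre of its underside.
- cup_46_mid (a point): Open round filter cup, plain steel with dark slots, straight wall, 46 mm outside diameter, 58 mm tall, wall 3 mm, floor 5 mm thick and weighted; stands upright, mouth up. The point is its centre, 29 mm above its underside, z up along its axis. May be absent.
- cup_46: The same 46 mm cup; this origin is the centre of its underside.
- cup_34_mid (a point): Open round filter cup, plain steel with dark slots, straight wall, 34 mm outside diameter, 66 mm tall, wall 3 mm, floor 5 mm thick and weighted; stands upright, mouth up. The point is its centre, 33 mm above its underside, z up along its axis. May be absent.
- cup_34: The same 34 mm cup; this origin is the centre of its underside.
- sump_floor (a point): Centre of the inner floor (18 mm above the worktop) of the round white sump, 78 mm inside and 90 mm outside diameter, rim 22 mm above this point. The sump stands on the filter station, a grey fixed plate 130 x 270 x 12 mm that carries sump, valve and fitting in one line: this point's +y runs along that line away from the valve, which is 85 mm off at -y; z up.
- valve_handle (a joint): Quarter-turn valve in the middle of the station, in radians: 0 = shut, handle bar across the line of sump and fitting (along the station's x); pi/2 = fully open, bar along that line. Grows anticlockwise seen from above. Stops at 0 and pi/2; stiff (0.08 N m), stays where it is left. Black ticks on the plate mark 0, 45 and 90 degrees.
- valve_grip (a point): Centre of the black valve handle bar, on its vertical turning axis: bar 56 mm long (its x), 10 mm thick (its y), 24 mm tall (from 12 mm below to 12 mm above this point), 70 mm above the worktop; a brass body of 36 mm diameter ends 26 mm below this point. Turns with the handle.
- fitting_mouth (a point): Centre of the mouth of the push-fit fitting, a white upright 36 mm square block at the end of the station away from the sump, 92 mm from the valve, mouth 48 mm above the worktop, z up. Hole 16 mm wide with a 3 mm chamfer. A tube slides freely 16 mm down to the seal, then has to be pushed with about 6 to 8 N for 12 mm more until it bottoms 28 mm below the mouth; the seal does not push back.
- tube_mid (a point): Rigid straight steel tube, 14 mm diameter, 90 mm long, standing upright at the start in the hole of a fixed grey stand (40 x 40 x 30 mm; hole 17 mm wide, 25 mm deep). The point is half-way along it, z along its axis.
- tube_foot (a point): Centre of the lower end of the same tube, 45 mm below its middle.
- tube: The same tube; this origin is its lower end.
- black_tape: Roll of black tape, 55 mm diameter, 19 mm tall, lying on the worktop; not part of the job. Origin under its centre.
- terminals: White terminal strip 19 x 66 x 16 mm; not part of the job. Origin under its centre.
- tester: Red voltage tester 18 x 150 x 19 mm, lying along its y; not part of the job. Origin under its centre.

How it is judged:
By the outcome, as a careful person would: the job done as asked, in the order asked, and still so for the second after the job is handed in, with the robot touching nothing.
Of cup_70, cup_58, cup_46, cup_34 only 3 to 4 are there at a start; the rules pass over those that are not, and their reading is None.
At some moment in a run one of cup_70, cup_58, cup_46 may be knocked a few centimetres aside while the robot is not near it.
It also fails if it takes over 210 s, if anything falls off the work surface, if the arm or the gripper's body presses on something with over 40 N, if the wrist force passes 120 N, or if a joint passes its speed limit or range.

## Robot

A 6-joint arm with a two-finger parallel gripper is mounted at the origin on a cart in front of the work surface, level with it; the furniture and walls round the work are solid. World frame = base frame: x ahead of the robot, y to its left, z up, the work surface at z = 0. Lengths are in mm, angles in degrees, forces in N, time in s.
With the tool pointing down it reaches from about 275 to 750 mm from the base axis. Payload 10.2 kg.
Tool frame: the origin (TCP) lies at the very end of the fingers, on their centre line; the grasp point (between the pads) lies 19 mm behind it (grip_depth is the distance from the TCP to the grasp point, in mm); z points along the fingers, x is the direction in which the jaws open and shut, and the axes are right-handed (so a half turn about z gives the same grasp; the last joint's range is limited). The gripper opens to 85 mm and grips with 20 to 120 N. Pads are 22 mm wide; open, the fingers measure 114 mm over their backs; the gripper's body (76 mm by 85 mm) begins 54 mm behind the grasp point. The pads swing forward as they close: fully open they stand 13 mm farther back than shut.
Start: joints at [52.689, 17.928, 85.812, -0, 76.261, -12.8], TCP at [217.82, 477.688, 231.294] pointing down, gripper open.
Joint ranges: [-168.41, 168.41], [-55.51, 124.54], [10.69, 146.95], [-70.63, 250.63], [1, 178], [-165.06, 165.06]. Speed limits (degrees/s): [136.94, 136.94, 172.46, 180, 180, 180].

## Interface

Orientations are given as [roll, pitch, yaw] about the fixed x, y, z axes, in that order (R = Rz(yaw) Ry(pitch) Rx(roll)).
In Python, from cell import * gives the robot as it stands.
- The arm moves only by the tool drive_tool, never from a script. Its argument "plan" is a list that holds one entry, the list of rows, each a list of 7 numbers: the turn, a rotation vector about the tool's x, y, z in rad, then the shift along the tool's x, y, z in mm, then the opening, from -1 (shut) to 1 (fully open). A call has 1 to 8 rows; each row is the pose to reach, as a shift and turn from the pose measured when the call began, along the tool's axes at that moment; what a row does not reach only later rows make up. A row lasts 1/8 s, in which the tool goes at most 62.5 mm and 10.7 degrees, less where a joint would pass 70% of its speed; a pose out of reach is approached as far as the arm can. A call with a gripper value outside its range is refused whole. The fingers move at their own pace and stop on an object; the grip force is fixed at half the most. Time passes only in rows, so rows that repeat a pose let the fingers close. It gives the time, the measured TCP pose, the force and the opening at its end, in the units of the state.
- state(): the state, without advancing time (a new reading comes with each control period).
- read_camera(name): name is "scene" or "top"; returns a dict with "img" (400x640x3 uint8, red, green, blue), "fov_y" (degrees; the focal length in pixels is half the picture's height over the tangent of half this angle, whatever the lens; pixels are square), "cx", "cy" (the principal point, pixels), "R" (3x3) and "t" (3): a world point X has camera coordinates R X + t. Camera axes: x right, y down, z forward; pixel columns grow to the right and rows downward; lengths in mm; the calibration is good to about 2 mm. A picture is of the moment at which its call begins. There is no depth.
- close_job(): hands the job in, once; it reports no verdict.
The state is a dict: "time": time; "q": joint angles; "joint_velocities": joint speeds; "joint_torque": joint torques, N m; "tool_pos": TCP position; "tool_rot": TCP orientation; "contact_force": force on the tool from outside, world axes, zero at the start; "torque": the same for the moment, N m; "gripper_width": finger opening in mm.
Only numpy, scipy, OpenCV 4.12 (cv2) and the standard library are available. Lean on these libraries where they do the work, as an engineer would, in place of code of your own. Each camera call takes 0.05 s, during which the arm holds its last target.

## Working session

There is one attempt and no reset: what is moved stays moved. The work goes in short steps, Python scripts to look and compute and a tool call to move; the robot and the scene stay as the last step left them, time stands still between calls to the robot, and variables do not carry over. Pictures are saved under pics/ and viewed, and the job is handed in when it is done.

Besides the shell and the picture viewer there is one more tool, called after ">>>" by a JSON object that holds its "method" and its "body", one argument or row to a line. drive_tool: Moves the arm, as the interface text tells. Its arguments: {"type":"object","properties":{"plan":{"type":"array","items":{"type":"array","items":{"type":"array","items":{"type":"number"}}}}},"required":["plan"]}

```bash
ls; mkdir -p pics
python3 - <<'E'
from cell import *
import cv2
print(state())
for n in("scene","top"):
    c=read_camera(n); cv2.imwrite(f"pics/{n}0.png",c["img"][:,:,::-1]); print(n,c["fov_y"],c["cx"],c["cy"],c["R"],c["t"])
E
```

```text
pics
{'time': 0.0, 'q': array([ 5.26895686e+01,  1.79589752e+01,  8.58550294e+01,  5.95719479e-04,
        7.62619910e+01, -1.27976813e+01]), 'joint_velocities': array([ 0.02886599, -0.03435835, -0.0422115 , -0.01294961,  0.03313766,
       -0.06223384]), 'joint_torque': array([-1.85485558e-03, -4.12258637e+01, -2.59746408e+01, -2.26866809e-04,
        4.05876330e-03, -7.02471127e-06]), 'tool_pos': array([217.64385279, 477.4667835 , 230.73257031]), 'tool_rot': array([-1.79982602e+02,  7.39796358e-02,  6.54871193e+01]), 'contact_force': array([ 0.38008342, -1.16531752,  0.61569044]), 'torque': array([ 0.01089198,  0.0143127 , -0.03037145]), 'gripper_width': 84.97600941244217}
scene 52.7624321255328 325.2322146363725 202.76527377079316 [[-0.89669298 -0.44253886  0.01005321]
 [-0.28459106  0.55895903 -0.7788278 ]
 [ 0.33904223 -0.70123047 -0.62715723]] [ 477.78693045  192.59611246 1176.6006667 ]
top 49.42383804387376 319.0935490123209 202.06944447556202 [[-0.08196307 -0.99663463 -0.0012086 ]
 [-0.84475685  0.07011604 -0.5305371 ]
 [ 0.52883639 -0.04246347 -0.84766086]] [  64.81125374  488.35323115 1443.47725038]
```

View pics/scene0.png

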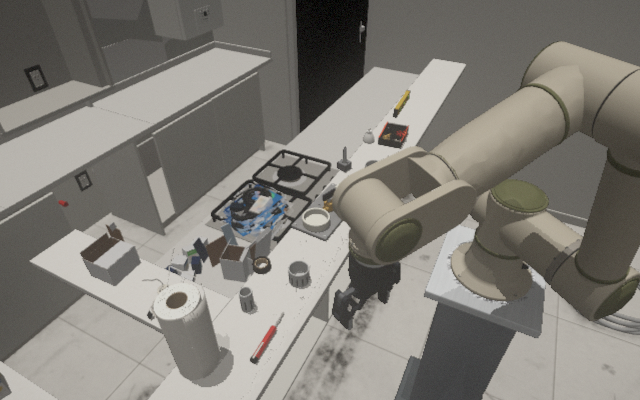

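View pics/top0.png

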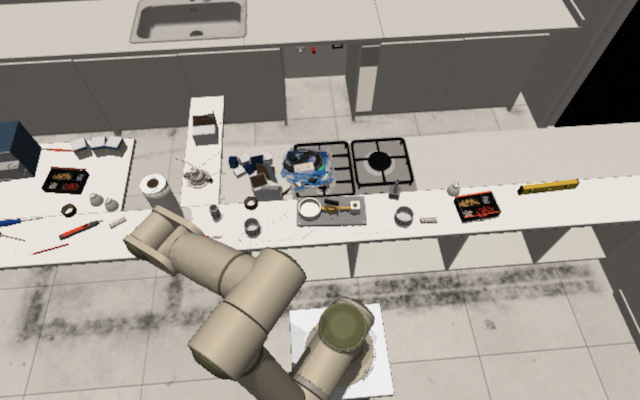

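```bash
cat > h.py <<'E'
from cell import *
import numpy as np, cv2
from scipy.spatial.transform import Rotation as Rn
def f(c): return 200/np.tan(np.radians(c["fov_y"])/2)
def ray(c,uv):
    d=c["R"].T@np.array([(uv[0]-c["cx"])/f(c),(uv[1]-c["cy"])/f(c),1]); o=-c["R"].T@c["t"]; return o,d
def onz(c,uv,z):
    o,d=ray(c,uv); return (o+d*(z-o[2])/d[2]).round(1)
def proj(c,X):
    p=c["R"]@np.array(X,float)+c["t"]; return (p[:2]/p[2]*f(c)+[c["cx"],c["cy"]]).round(1)
def crop(c,fn,x0,y0,w,h,s):
    cv2.imwrite("pics/"+fn,cv2.resize(c["img"][y0:y0+h,x0:x0+w,::-1],None,fx=s,fy=s,interpolation=cv2.INTER_CUBIC))
def S():
    s=state(); print(round(s["time"],2),s["tool_pos"].round(1),s["tool_rot"].round(1),"F",s["contact_force"].round(1),"w",round(s["gripper_width"],1),"q",s["q"].round(0)); return s
E
python3 - <<'E'
from h import *
c=read_camera("top"); crop(c,"t1.png",190,170,130,75,6);crop(c,"t2.png",290,170,160,75,5)
c=read_camera("scene"); crop(c,"s1.png",220,170,200,150,4)
E
```

```text
(no output)
```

View pics/t1.png

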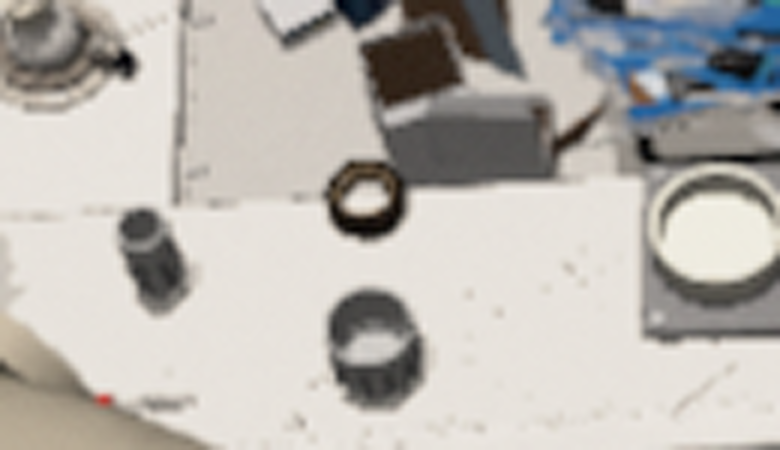

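View pics/t2.png

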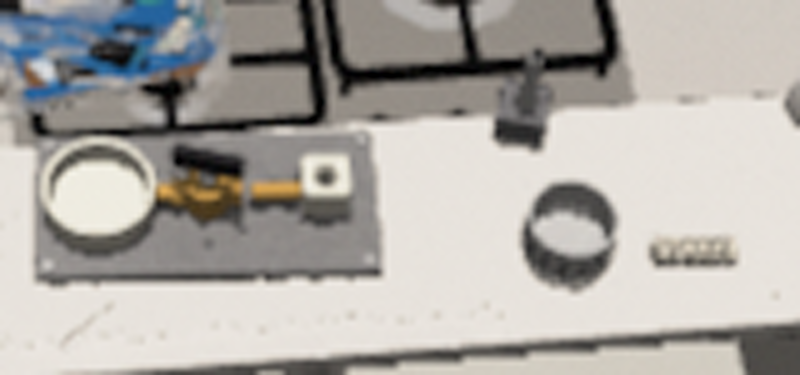

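View pics/s1.png

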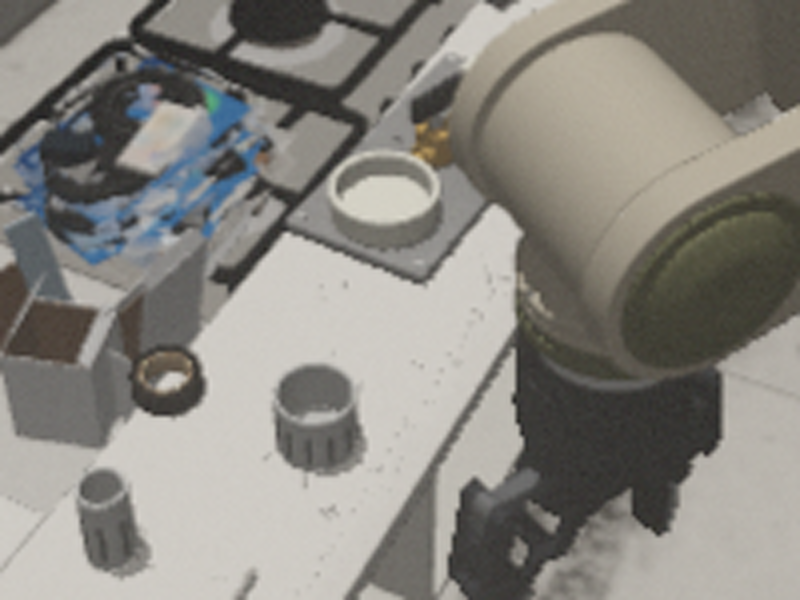

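Run:
```python
from h import *
c=read_camera("top")
A=lambda x,y:(190+(x-2.5)/6,170+(y-2.5)/6)
B=lambda x,y:(290+(x-2)/5,170+(y-2)/5)
print("34 rim",onz(c,A(140,228),66)," 34 base", onz(c,A(163,297),0))
print("58 rim",onz(c,A(373,328),50),"46?",onz(c,A(373,328),58),"L/R",onz(c,A(328,330),50),onz(c,A(420,330),50))
print("tape",onz(c,A(367,200),19))
print("sump rim",onz(c,A(720,228),40), onz(c,B(98,190),40),"L/R",onz(c,B(40,190),40),onz(c,B(157,190),40))
print("70 rim",onz(c,B(570,222),42),"L/R",onz(c,B(523,225),42),onz(c,B(617,225),42))
print("fit",onz(c,B(325,177),48))
print("handle ends",onz(c,B(173,152),82),onz(c,B(243,160),82))
print("plate corners",[onz(c,B(*p),12) for p in[(40,140),(370,133),(380,270),(37,280)]])
print("tube top",onz(c,B(537,55),95),"stand top",onz(c,B(524,100),30))
print("terminals",onz(c,B(694,247),16))
```

```text
34 rim [547.1 426.6  66. ]  34 base [534.2 424.7  -0. ]
58 rim [471. 281.  50.] 46? [466.5 279.9  58. ] L/R [471.9 309.1  50. ] [467.2 251.5  50. ]
tape [586.2 289.   19. ]
sump rim [532.5  58.3  40. ] [532.5  59.8  40. ] L/R [536.2 104.7  40. ] [528.7  14.1  40. ]
70 rim [ 472.6 -299.8   42. ] L/R [ 472.9 -263.3   42. ] [ 466.9 -335.3   42. ]
fit [ 524.8 -116.3   48. ]
handle ends [536.1   1.3  82. ] [524.5 -51.1  82. ]
plate corners [array([600.3, 102.3,  12. ]), array([ 585. , -162.9,   12. ]), array([ 459.1, -153.4,   12. ]), array([472.3, 111.8,  12. ])]
tube top [ 593.3 -287.7   95. ] stand top [ 594.7 -287.3   30. ]
terminals [ 457.1 -398.7   16. ]
```

```bash
cat >> h.py <<'E'
def mv(p,yaw,rp=(180,0)):
    s=state(); R0=Rn.from_euler("xyz",s["tool_rot"],degrees=True); R1=Rn.from_euler("xyz",[180,0,yaw],degrees=True)
    r=(R0.inv()*R1).as_rotvec(); d=R0.inv().apply(np.array(p)-s["tool_pos"])
    print("MV",p,yaw,"->",r.round(3).tolist(),d.round(1).tolist(),"rows>=",int(max(np.ceil(np.linalg.norm(d)/62.5),np.ceil(np.degrees(np.linalg.norm(r))/10.7))))
E
python3 - <<'E'
from h import *
S();mv([529,-25,180],-12.5);mv([400,250,230],-12.5)
E
```

```text
0.25 [217.8 477.6 231. ] [-180.     0.    65.5] F [ 0.1 -0.3  0.1] w 85.3 q [ 53.  18.  86.   0.  76. -13.]
MV [529, -25, 180] -12.5 -> [0.0, 0.001, 1.361] [-328.1, 491.7, 51.2] rows>= 10
MV [400, 250, 230] -12.5 -> [0.0, 0.001, 1.361] [-131.5, 260.3, 1.1] rows>= 8
```

>>> {"method": "drive_tool", "body": {
  "plan": [
    [[0,0,0.6,-130,200,20,0],[0,0,1.36,-328,491.7,51,-0.06],[0,0,1.36,-328,491.7,51,-0.06],[0,0,1.36,-328,491.7,51,-0.06],[0,0,1.36,-328,491.7,51,-0.06],[0,0,1.36,-328,491.7,51,-0.06],[0,0,1.36,-328,491.7,51,-0.06],[0,0,1.36,-328,491.7,51,-0.06]]
  ]
}}

```text
time: 1.25
tool_pos: [481.0, 52.2, 188.2]
tool_rot: [180.0, -0.0, -12.6]
contact_force: [0.9, 0.3, 0.9]
gripper_width: 40.1
```

>>> {"method": "drive_tool", "body": {
  "plan": [
    [[0,0,0,0,0,0,-0.06]]
  ]
}}

```text
time: 1.38
tool_pos: [482.2, 49.2, 187.5]
tool_rot: [180.0, 0.0, -12.9]
contact_force: [-0.6, 0.3, 0.5]
gripper_width: 39.9
```

Run:
```python
from h import *
S();mv([529,-25,180],-12.5);mv([529,-25,57],-12.5)
c=read_camera("scene"); crop(c,"s2.png",220,130,200,150,4)
c=read_camera("top"); crop(c,"t3.png",270,140,160,100,5)
```

```text
1.38 [482.2  49.2 187.5] [180.    0.  -12.9] F [-0.6  0.3  0.5] w 39.9 q [-8. 15. 96. -0. 69.  5.]
MV [529, -25, 180] -12.5 -> [0.001, 0.001, -0.008] [62.2, 61.9, 7.5] rows>= 2
MV [529, -25, 57] -12.5 -> [0.001, 0.001, -0.008] [62.3, 61.8, 130.5] rows>= 3
```

View pics/s2.png

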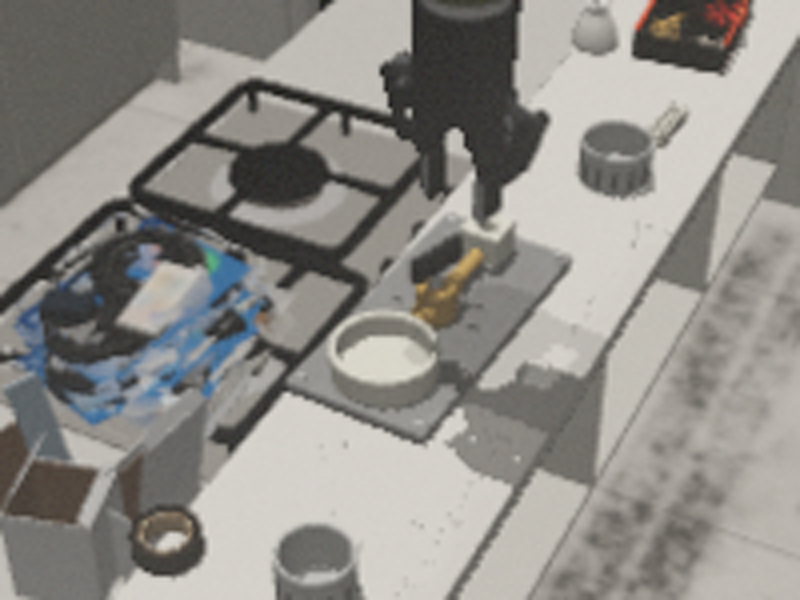

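View pics/t3.png

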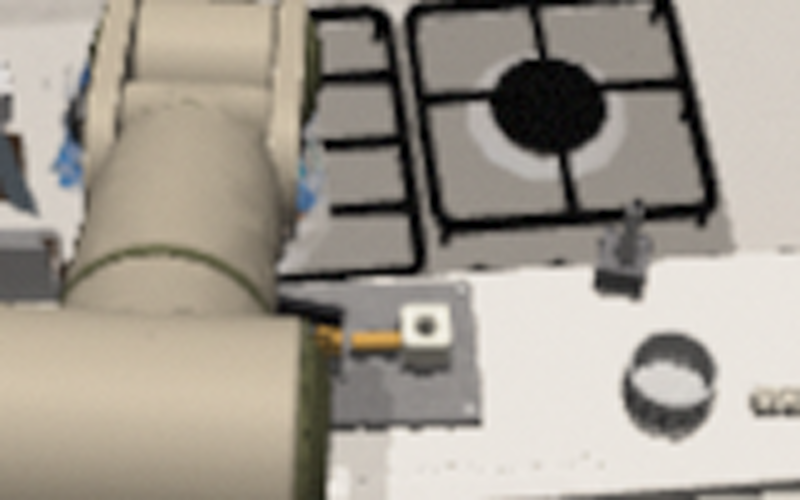

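Run:
```python
from h import *
c=read_camera("scene")
C=lambda x,y:(220+(x-1.5)/4,130+(y-1.5)/4)
print("sump",onz(c,C(384,345),40),"L/R",onz(c,C(329,350),40),onz(c,C(439,350),40))
print("70",onz(c,C(617,146),42)); print("58",onz(c,C(316,554),50))
print("fit",onz(c,C(488,225),48))
print("handle top ends",onz(c,C(415,267),82),onz(c,C(460,238),82))
t=read_camera("top")
for n,X in dict(valve=[529,-25,82],sump=[532.5,59,40],fit=[525,-116.5,48],h1=[534.8,1.9,82],h2=[523.2,-52,82]).items():
    p=proj(c,X); print(n,((p-[220,130])*4+1.5).round(0))
```

```text
sump [537.9  60.2  40. ] L/R [574.2  85.5  40. ] [496.   45.7  40. ]
70 [ 473.3 -291.4   42. ]
58 [473.3 286.5  50. ]
fit [ 526.4 -115.    48. ]
handle top ends [537.3   6.3  82. ] [521.5 -45.5  82. ]
valve [441. 249.]
sump [391. 346.]
fit [490. 225.]
h1 [420. 265.]
h2 [462. 233.]
```

>>> {"method": "drive_tool", "body": {
  "plan": [
    [[0,0,0,62,62,8,-0.06],[0,0,0,62,62,8,-0.06],[0,0,0,62,62,8,-0.06]]
  ]
}}

```text
time: 1.95
tool_pos: [527.6, -20.6, 180.0]
tool_rot: [-180.0, 0.0, -12.6]
contact_force: [-0.2, 0.4, 0.1]
gripper_width: 39.8
```

Run:
```python
from h import *
S();mv([529,-25,57],-12.5)
c=read_camera("scene"); crop(c,"s3.png",260,130,120,100,6)
```

```text
1.95 [527.6 -20.6 180. ] [-180.     0.   -12.6] F [-0.2  0.4  0.1] w 39.8 q [-15.  21.  90.  -0.  70.  -2.]
MV [529, -25, 57] -12.5 -> [-0.0, 0.001, -0.001] [2.4, 4.0, 123.0] rows>= 2
```

View pics/s3.png

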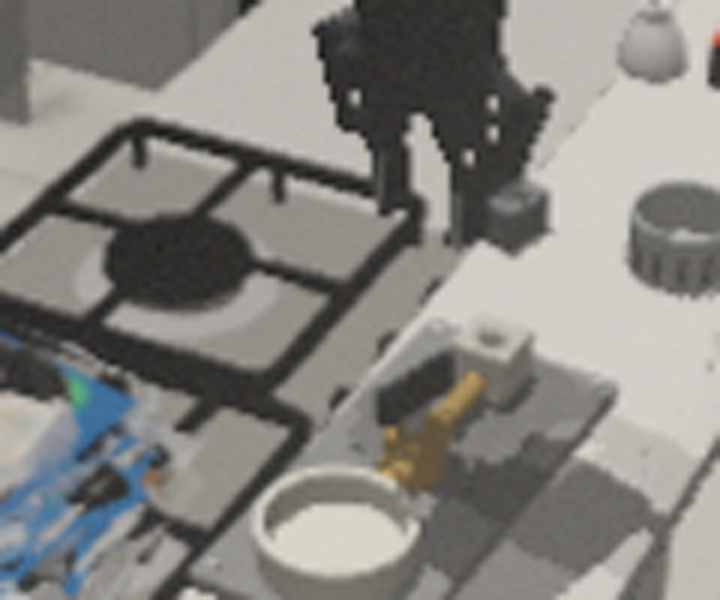

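>>> {"method": "drive_tool", "body": {
  "plan": [
    [[0,0,0,2.5,4,62,-0.06],[0,0,0,2.5,4,123,-0.06],[0,0,0,2.5,4,123,-0.06],[0,0,0,2.5,4,123,-0.06],[0,0,0,2.5,4,123,-1],[0,0,0,2.5,4,123,-1],[0,0,0,2.5,4,123,-1],[0,0,0,2.5,4,123,-1]]
  ]
}}

```text
time: 3.0
tool_pos: [534.3, -24.9, 60.5]
tool_rot: [-179.9, -0.9, -12.6]
contact_force: [22.5, 2.8, -5.2]
gripper_width: 8.9
```

Run:
```python
from h import *
S();mv([529,-25,57],-92.5)
c=read_camera("scene"); crop(c,"s4.png",260,130,120,100,6)
```

```text
3.0 [534.3 -24.9  60.5] [-179.9   -0.9  -12.6] F [22.5  2.8 -5.2] w 8.9 q [-15.  30.  96.   0.  53.  -3.]
MV [529, -25, 57] -92.5 -> [-0.012, -0.012, 1.395] [-5.2, 1.3, 3.4] rows>= 8
```

View pics/s4.png

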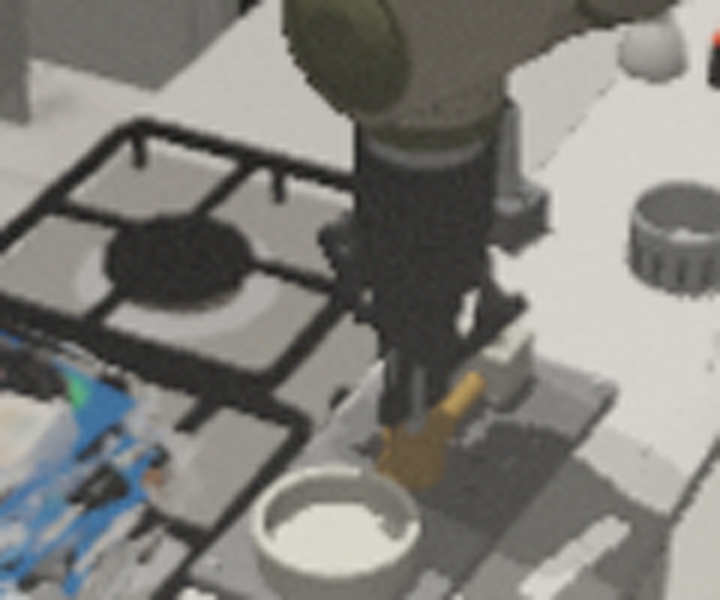

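>>> {"method": "drive_tool", "body": {
  "plan": [
    [[0,0,0.18,0,0,0,-1],[0,0,0.36,0,0,0,-1],[0,0,0.54,0,0,0,-1],[0,0,0.72,0,0,0,-1],[0,0,0.9,0,0,0,-1],[0,0,1.08,0,0,0,-1],[0,0,1.26,0,0,0,-1],[0,0,1.38,0,0,0,-1]]
  ]
}}

```text
time: 4.05
tool_pos: [534.5, -24.7, 60.7]
tool_rot: [-179.1, -0.1, -91.9]
contact_force: [5.1, -0.1, -11.9]
gripper_width: 8.8
```

Run:
```python
from h import *
print(S()["torque"])
mv([534.5,-25,57],-92.5)
```

```text
4.05 [534.5 -24.7  60.7] [-1.791e+02 -1.000e-01 -9.190e+01] F [  5.1  -0.1 -11.9] w 8.8 q [-15.  30.  96.   0.  53.  77.]
[ 0.02897694 -0.41827943  0.07654534]
MV [534.5, -25, 57] -92.5 -> [-0.016, -0.001, 0.01] [0.3, 0.0, 3.7] rows>= 1
```

>>> {"method": "drive_tool", "body": {
  "plan": [
    [[0,0,0.05,0,0,0,-1],[0,0,0.09,0,0,0,-1],[0,0,0.09,0,0,0,-1]]
  ]
}}

```text
time: 4.42
tool_pos: [534.5, -24.7, 60.8]
tool_rot: [-179.1, -0.0, -96.9]
contact_force: [4.5, -0.9, -13.2]
gripper_width: 8.3
```

Run:
```python
from h import *
print(S()["torque"])
```

```text
4.42 [534.5 -24.7  60.8] [-179.1   -0.   -96.9] F [  4.5  -0.9 -13.2] w 8.3 q [-15.  30.  96.   0.  53.  82.]
[-0.17057928 -0.44373729  1.12194054]
```

>>> {"method": "drive_tool", "body": {
  "plan": [
    [[0,0,-0.08,0,0,0,-1],[0,0,-0.08,0,0,0,-0.3],[0,0,-0.08,0,0,0,-0.3],[0,0,-0.08,0,0,0,-0.3],[0,0,-0.08,0,0,-60,-0.3],[0,0,-0.08,0,0,-120,1],[0,0,-0.4,0,0,-130,1],[0,0,-0.4,0,0,-130,1]]
  ]
}}

```text
time: 5.42
tool_pos: [532.8, -24.4, 192.4]
tool_rot: [-179.0, -0.5, -73.8]
contact_force: [-0.3, -0.2, -1.0]
gripper_width: 82.0
```

Run:
```python
from h import *
S();mv([480,-130,200],0)
```

```text
5.42 [532.8 -24.4 192.4] [-179.    -0.5  -73.8] F [-0.3 -0.2 -1. ] w 82.0 q [-15.  20.  89.   0.  70.  58.]
MV [480, -130, 200] 0 -> [-0.01, -0.019, -1.287] [86.6, 80.1, -8.3] rows>= 7
```

>>> {"method": "drive_tool", "body": {
  "plan": [
    [[0,0,-0.18,40,40,-8,1],[0,0,-0.36,86.6,80,-8,1],[0,0,-0.54,86.6,80,-8,1],[0,0,-0.72,86.6,80,-8,1],[0,0,-0.9,86.6,80,-8,1],[0,0,-1.08,86.6,80,-8,1],[-0.01,-0.02,-1.285,86.6,80,-8,1],[-0.01,-0.02,-1.285,86.6,80,-8,1]]
  ]
}}

```text
time: 6.42
tool_pos: [480.2, -130.0, 200.0]
tool_rot: [-180.0, 0.0, -0.2]
contact_force: [-0.0, 0.5, 0.2]
gripper_width: 85.2
```

Run:
```python
from h import *
S()
c=read_camera("scene"); crop(c,"s5.png",240,120,180,120,4); np.save("sc.npy",c["img"])
c=read_camera("top"); crop(c,"t5.png",260,140,160,100,5)
```

```text
6.42 [ 480.2 -130.   200. ] [-180.     0.    -0.2] F [-0.   0.5  0.2] w 85.2 q [-29.  16.  93.  -0.  71. -28.]
```

View pics/s5.png

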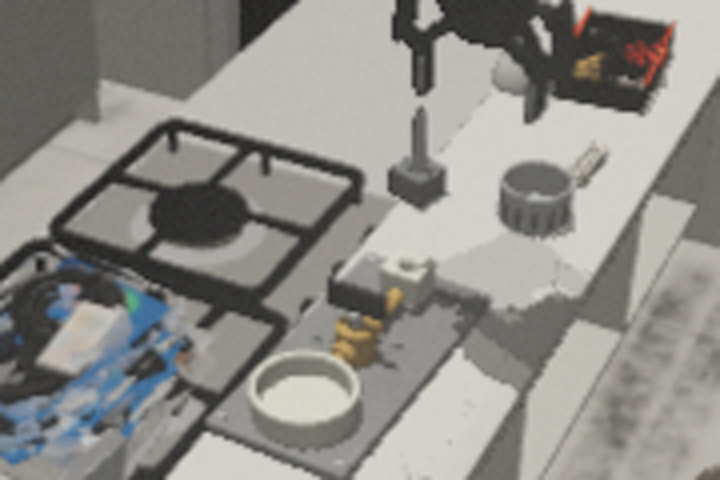

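View pics/t5.png

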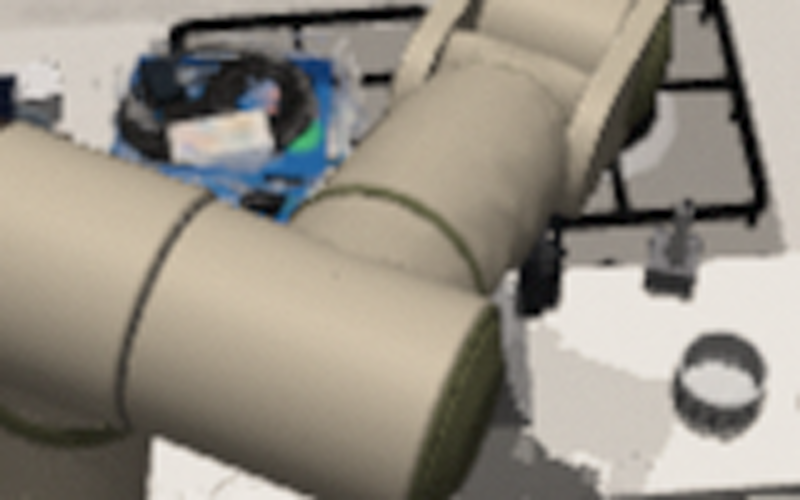

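```bash
cat >> h.py <<'E'
def tri(c1,p1,c2,p2):
    o1,d1=ray(c1,p1);o2,d2=ray(c2,p2);d1/=np.linalg.norm(d1);d2/=np.linalg.norm(d2)
    A=np.stack([d1,-d2],1);s=np.linalg.lstsq(A,o2-o1,rcond=None)[0];a=o1+s[0]*d1;b=o2+s[1]*d2
    return ((a+b)/2).round(1),round(np.linalg.norm(a-b),1)
E
python3 - <<'E'
from h import *
c=read_camera("scene");t=read_camera("top")
C=lambda x,y:(240+(x-1.5)/4,120+(y-1.5)/4)
T=lambda x,y:(260+(x-2)/5,140+(y-2)/5)
print("70",tri(c,C(539,181),t,T(721,367)), onz(c,C(539,181),42),onz(t,T(721,367),42))
# extents at rim
for cam,P,l,r in((c,C,(501,182),(577,182)),(t,T,(676,367),(767,367))):
    print(onz(cam,P(*l),42),onz(cam,P(*r),42))
crop(c,"s6.png",355,150,45,35,16);crop(t,"t6.png",390,200,30,30,20)
E
```

```text
70 (array([ 475.8, -301.2,   41.9]), np.float64(2.0)) [ 474.6 -300.2   42. ] [ 476.9 -301.4   42. ]
[ 506.  -282.2   42. ] [ 442.1 -315.    42. ]
[ 479.8 -266.9   42. ] [ 474.  -336.7   42. ]
```

View pics/s6.png

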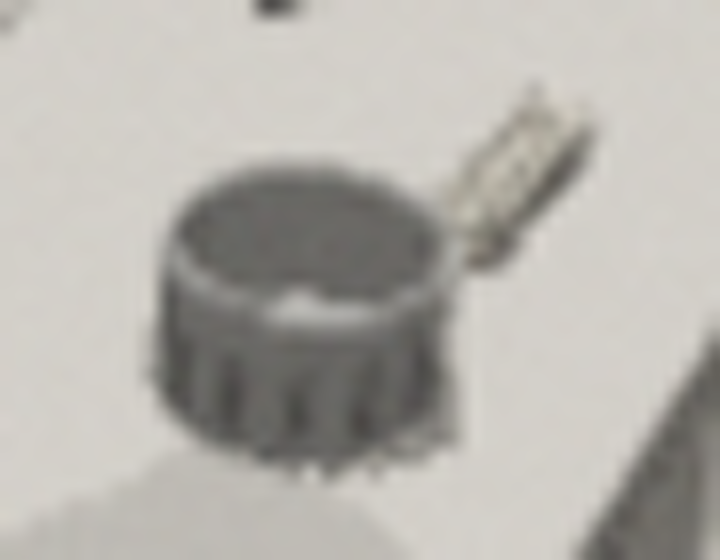

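View pics/t6.png

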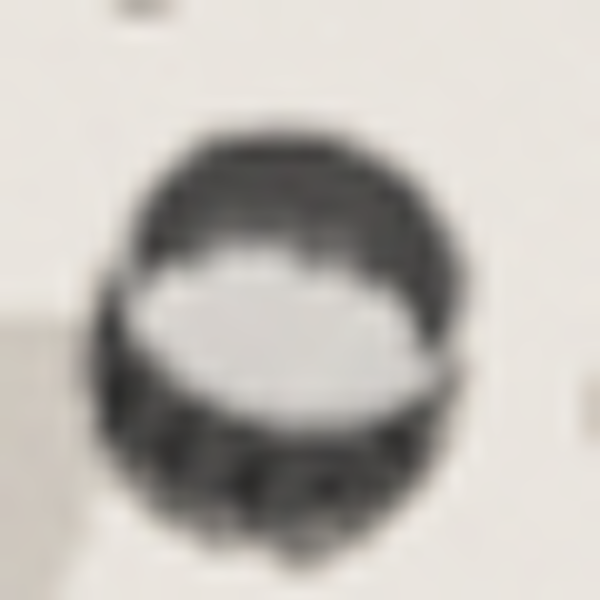

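Run:
```python
from h import *
S();mv([476,-300,90],0);mv([476,-300,19],0)
```

```text
6.62 [ 480.1 -129.9  199.8] [-1.8e+02  1.0e-01 -3.0e-01] F [-0.1 -0.3  0.7] w 85.1 q [-29.  16.  93.  -0.  71. -28.]
MV [476, -300, 90] 0 -> [-0.001, 0.001, -0.005] [-3.1, 170.2, 109.7] rows>= 4
MV [476, -300, 19] 0 -> [-0.001, 0.001, -0.005] [-3.0, 170.2, 180.7] rows>= 4
```

>>> {"method": "drive_tool", "body": {
  "plan": [
    [[0,0,0,-3,60,20,1],[0,0,0,-3,120,40,1],[0,0,0,-3,170,75,1],[0,0,0,-3,170,110,1],[0,0,0,-3,170,110,1],[0,0,0,-3,170,140,1],[0,0,0,-3,170,140,1]]
  ]
}}

```text
time: 7.5
tool_pos: [476.0, -299.0, 60.0]
tool_rot: [-179.9, 0.1, -0.3]
contact_force: [0.2, 0.1, 0.9]
gripper_width: 85.4
```

Run:
```python
from h import *
S();mv([476,-300,19],0)
c=read_camera("scene"); crop(c,"s7.png",340,130,80,60,10)
```

```text
7.5 [ 476. -299.   60.] [-1.799e+02  1.000e-01 -3.000e-01] F [0.2 0.1 0.9] w 85.4 q [-44.  33.  90.  -0.  57. -44.]
MV [476, -300, 19] 0 -> [-0.002, 0.002, -0.005] [0.1, 1.1, 41.0] rows>= 1
```

View pics/s7.png

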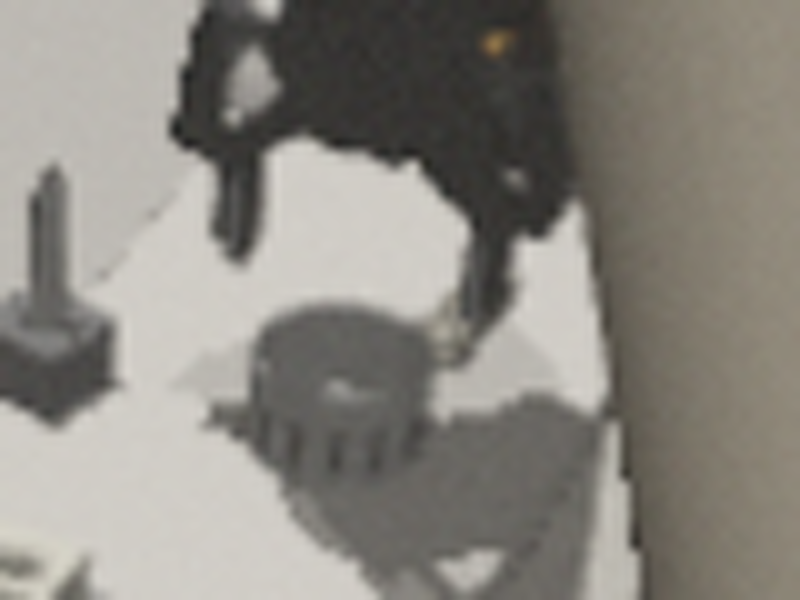

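Run:
```python
from h import *
c=read_camera("scene")
for z in(60,67,73):
  for dx in(-44,0,44):
    print(z,dx,((proj(c,[476+dx,-299,z])-[340,130])*10+4.5).round(0))
print(((proj(c,[476,-300,42])-[340,130])*10+4.5).round(0))
```

```text
60 -44 [460. 344.]
60 0 [348. 314.]
60 44 [238. 284.]
67 -44 [461. 328.]
67 0 [350. 298.]
67 44 [241. 269.]
73 -44 [463. 314.]
73 0 [351. 284.]
73 44 [241. 255.]
[344. 353.]
```

>>> {"method": "drive_tool", "body": {
  "plan": [
    [[0,0,0,0,1,25,1],[0,0,0,0,1,41,1],[0,0,0,0,1,41,1]]
  ]
}}

```text
time: 7.98
tool_pos: [476.7, -300.7, 20.4]
tool_rot: [180.0, 0.0, -0.3]
contact_force: [-0.3, 0.4, -0.0]
gripper_width: 85.7
```

>>> {"method": "drive_tool", "body": {
  "plan": [
    [[0,0,0,0,0,0,0.2],[0,0,0,0,0,0,0.2],[0,0,0,0,0,0,0.2],[0,0,0,0,0,0,0.2]]
  ]
}}

```text
time: 8.48
tool_pos: [477.3, -301.2, 22.4]
tool_rot: [179.9, -0.1, -0.3]
contact_force: [-2.4, 1.3, 8.3]
gripper_width: 67.8
```

Run:
```python
from h import *
S()
c=read_camera("scene"); crop(c,"s8.png",340,130,80,60,10)
```

```text
8.47 [ 477.3 -301.2   22.4] [ 1.799e+02 -1.000e-01 -3.000e-01] F [-2.4  1.3  8.3] w 67.8 q [-44.  37.  91.  -0.  52. -44.]
```

View pics/s8.png

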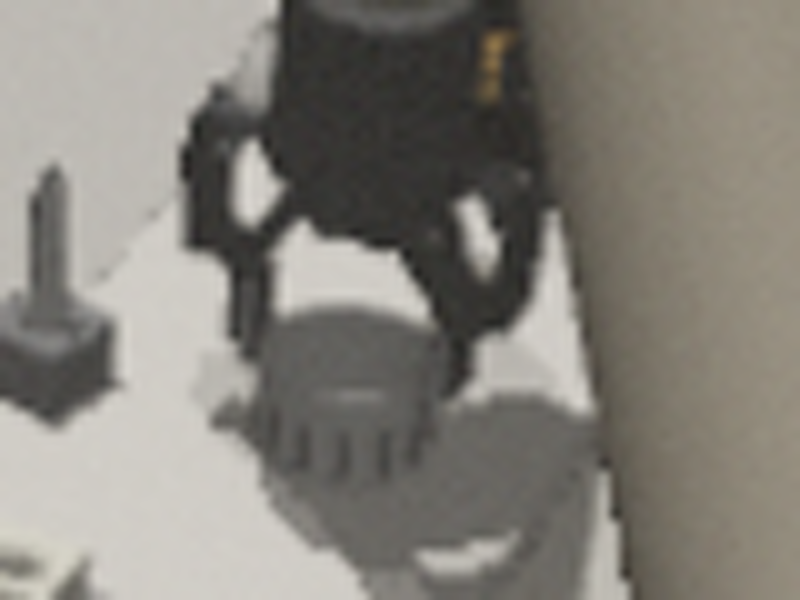

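>>> {"method": "drive_tool", "body": {
  "plan": [
    [[0,0,0,0,0,-30,0.2],[0,0,0,0,0,-60,0.2],[0,0,0,0,0,-100,0.2],[0,0,0,0,0,-130,0.2],[0,0,0,0,0,-130,0.2],[0,0,0,0,0,-130,0.2]]
  ]
}}

```text
time: 9.28
tool_pos: [476.8, -300.6, 151.7]
tool_rot: [179.9, -0.0, -0.3]
contact_force: [-0.8, 0.1, -1.8]
gripper_width: 67.9
```

Run:
```python
from h import *
S()
c=read_camera("scene"); crop(c,"s9.png",280,110,120,110,6);crop(c,"s9b.png",290,190,50,50,12);crop(c,"s9c.png",320,165,50,50,12)
c=read_camera("top"); crop(c,"t9.png",280,160,160,90,5);crop(c,"t9b.png",290,185,80,40,10)
```

```text
9.28 [ 476.8 -300.6  151.7] [179.9  -0.   -0.3] F [-0.8  0.1 -1.8] w 67.9 q [-44.  27.  85.  -0.  68. -44.]
```

View pics/s9.png

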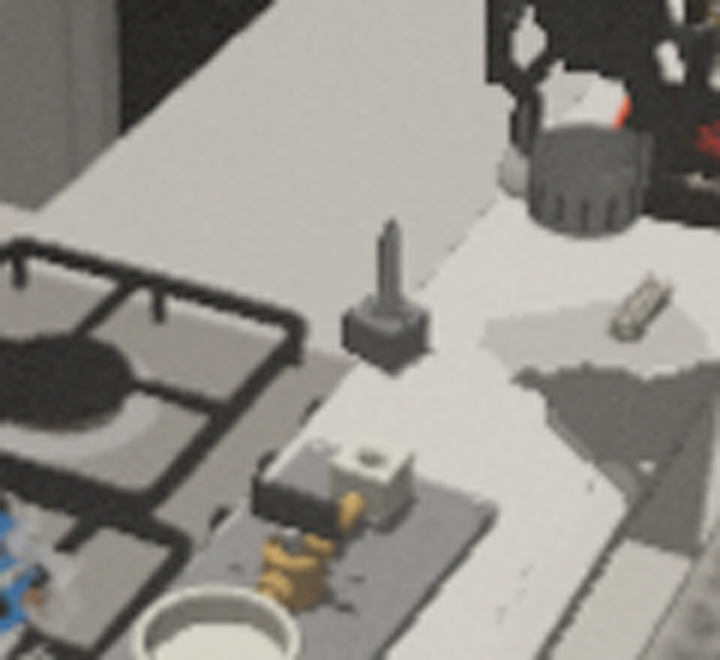

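View pics/t9.png

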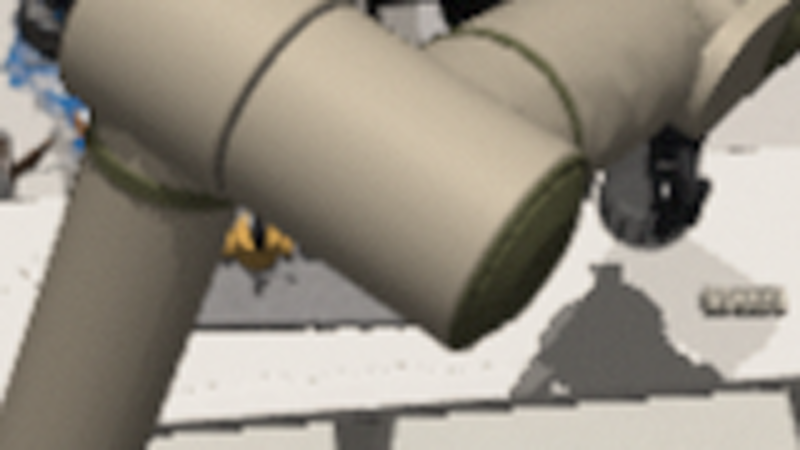

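View pics/s9b.png

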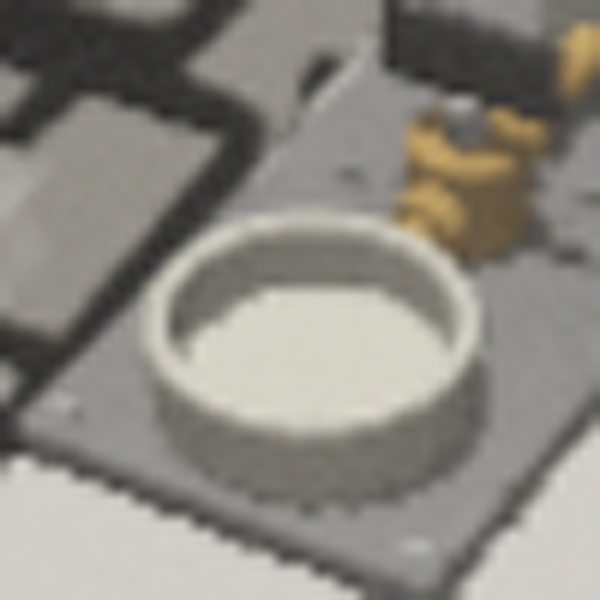

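View pics/t9b.png

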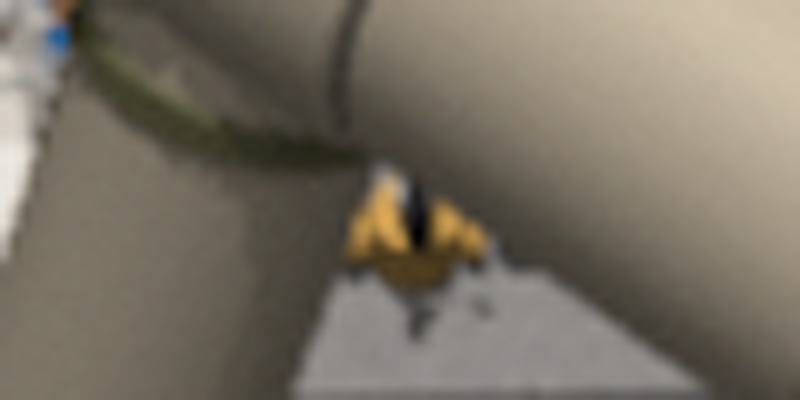

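Run:
```python
import cv2,numpy as np
im=cv2.imread("pics/top0.png")
a=cv2.resize(im[188:224,292:328],None,fx=14,fy=14,interpolation=cv2.INTER_CUBIC)
b=cv2.resize(im[188:224,340:366],None,fx=14,fy=14,interpolation=cv2.INTER_CUBIC)
cv2.imwrite("pics/t0z.png",cv2.resize(np.hstack([a,b]),(800,464)) if 0 else np.hstack([a,b])[:, :800])
```

```text
(no output)
```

View pics/t0z.png

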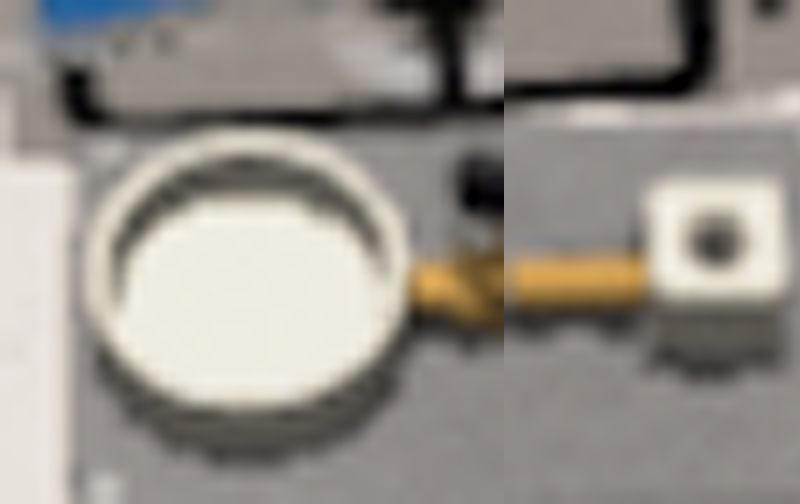

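Run:
```python
from h import *
c=read_camera("scene");t=read_camera("top")
s,u=(315.6,216.5),(309.2,206.7)
print(tri(c,s,t,u),onz(c,s,40),onz(t,u,40))
s,u=(341.75,185.75),(354.75,204.7)
print(tri(c,s,t,u),onz(c,s,48),onz(t,u,48))
# cup in hand
P=lambda x,y:(280+(x-2.5)/6,110+(y-2.5)/6)
print("cup bottom c scene", onz(c,P(585,212),129))
print(P(585,212), proj(c,[476.8,-300.6,129.3]), proj(c,[476.8,-300.6,171.3]),proj(t,[476.8,-300.6,129.3]))
crop(c,"s10.png",360,120,40,40,16);crop(t,"t10.png",395,185,35,35,16)
```

```text
(array([538.5,  59.4,  36.6]), np.float64(0.2)) [536.6  62.9  40. ] [536.6  59.5  40. ]
(array([ 526.9, -117.3,   46.9]), np.float64(0.1)) [ 526.3 -115.9   48. ] [ 526.2 -117.1   48. ]
cup bottom c scene [ 472.4 -300.8  129. ]
(377.0833333333333, 144.91666666666666) [375.9 144.6] [377.  134.4] [407.5 201. ]
```

View pics/s10.png

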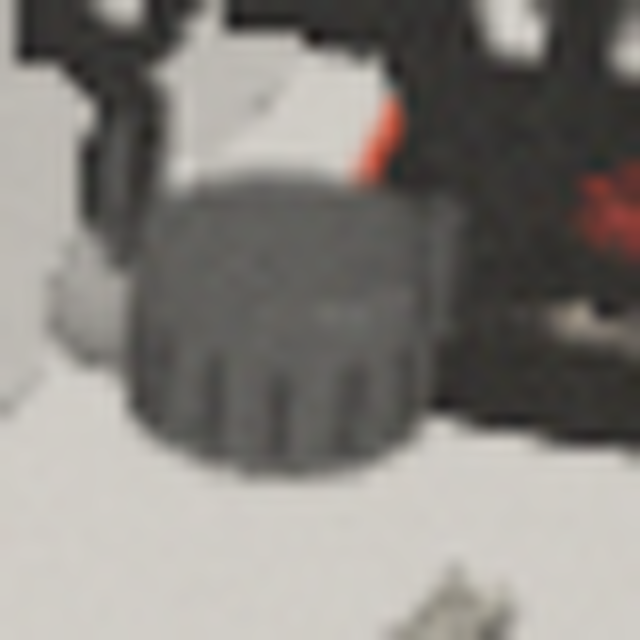

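View pics/t10.png

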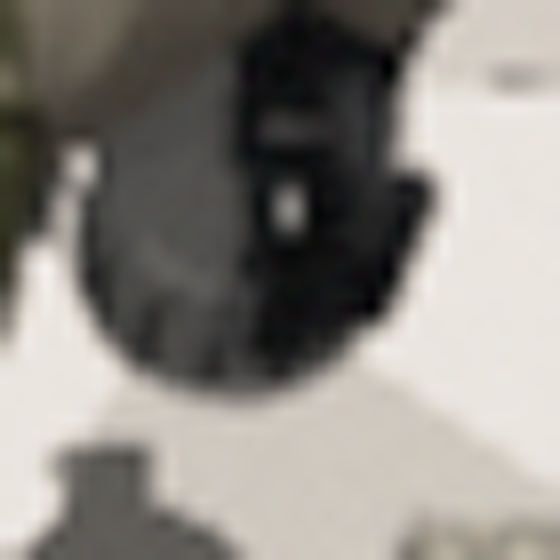

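Run:
```python
from h import *
mv([539,60,150],0)
```

```text
MV [539, 60, 150] 0 -> [0.001, -0.0, -0.005] [60.5, -361.0, 1.2] rows>= 6
```

>>> {"method": "drive_tool", "body": {
  "plan": [
    [[0,0,0,10,-50,0,0.2],[0,0,0,20,-100,0,0.2],[0,0,0,30,-150,0,0.2],[0,0,0,40,-200,0,0.2],[0,0,0,50,-260,0,0.2],[0,0,0,60,-310,0,0.2],[0,0,0,63,-350,0,0.2],[0,0,0,63.5,-360,0,0.2]]
  ]
}}

```text
time: 10.48
tool_pos: [541.7, 61.0, 150.7]
tool_rot: [180.0, 0.1, -0.1]
contact_force: [-0.9, 0.1, -1.0]
gripper_width: 67.8
```

Run:
```python
from h import *
S();mv([539,60,150],0);mv([539,60,70],0)
c=read_camera("scene"); crop(c,"s11.png",270,150,90,80,8)
c=read_camera("top"); crop(c,"t11.png",180,160,140,90,5)
```

```text
10.47 [541.7  61.  150.7] [ 1.8e+02  1.0e-01 -1.0e-01] F [-0.9  0.1 -1. ] w 67.8 q [-6. 25. 89. -0. 67. -6.]
MV [539, 60, 150] 0 -> [0.0, 0.001, -0.002] [-2.7, 1.0, 0.7] rows>= 1
MV [539, 60, 70] 0 -> [0.0, 0.001, -0.002] [-2.6, 1.0, 80.7] rows>= 2
```

View pics/s11.png

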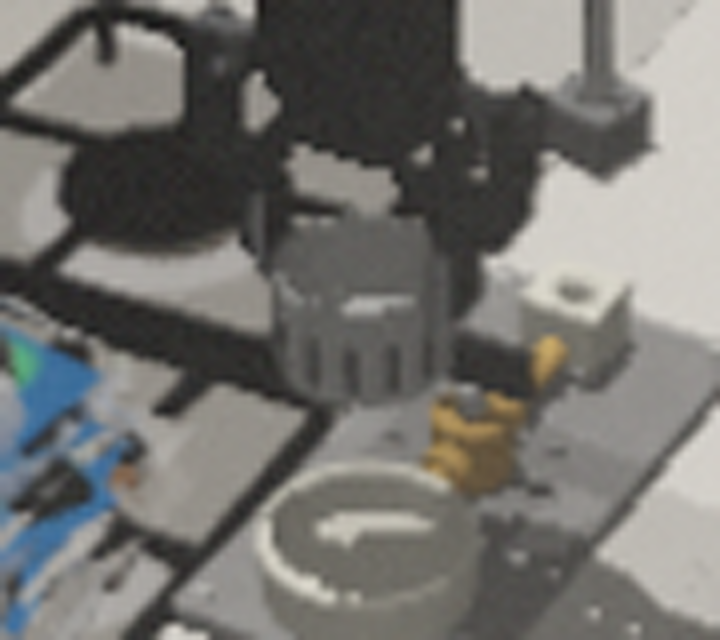

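View pics/t11.png

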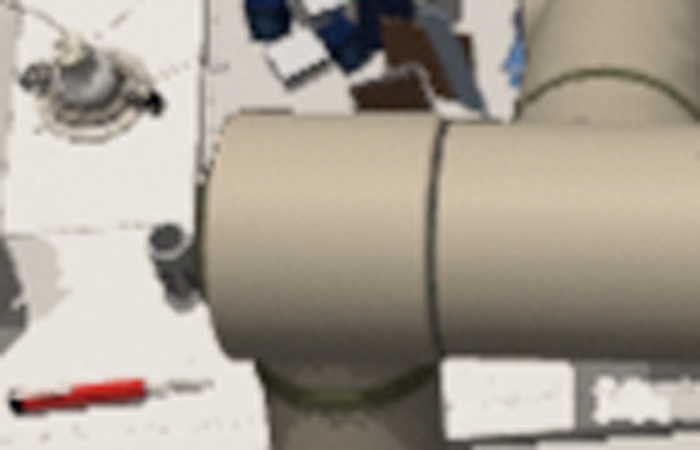

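>>> {"method": "drive_tool", "body": {
  "plan": [
    [[0,0,0,-2.6,1,40,0.2],[0,0,0,-2.6,1,76,0.2],[0,0,0,-2.6,1,76,0.2],[0,0,0,-2.6,1,76,0.2]]
  ]
}}

```text
time: 11.08
tool_pos: [540.0, 57.5, 76.2]
tool_rot: [179.9, -0.1, -0.2]
contact_force: [0.1, -0.2, -0.4]
gripper_width: 67.8
```

Run:
```python
from h import *
S();mv([539,60,50],0)
c=read_camera("scene"); crop(c,"s12.png",290,180,50,50,12)
```

```text
11.07 [540.   57.5  76.2] [ 1.799e+02 -1.000e-01 -2.000e-01] F [ 0.1 -0.2 -0.4] w 67.8 q [-6. 30. 93. -0. 57. -6.]
MV [539, 60, 50] 0 -> [0.001, -0.001, -0.004] [-1.1, -2.5, 26.2] rows>= 1
```

View pics/s12.png

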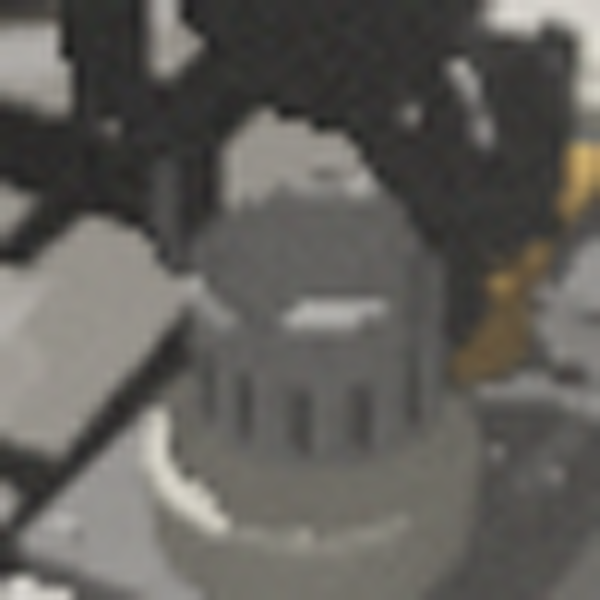

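>>> {"method": "drive_tool", "body": {
  "plan": [
    [[0,0,0,-1,-2.5,0,0.2],[0,0,0,-1,-2.5,12,0.2],[0,0,0,-1,-2.5,20,0.2],[0,0,0,-1,-2.5,26,0.2]]
  ]
}}

```text
time: 11.62
tool_pos: [538.9, 60.2, 49.6]
tool_rot: [179.9, -0.1, -0.2]
contact_force: [0.6, -0.7, -0.2]
gripper_width: 67.9
```

Run:
```python
from h import *
S();mv([539,60,40],0)
c=read_camera("scene"); crop(c,"s13.png",290,180,50,50,12)
```

```text
11.62 [538.9  60.2  49.6] [ 1.799e+02 -1.000e-01 -2.000e-01] F [ 0.6 -0.7 -0.2] w 67.9 q [-6. 32. 94. -0. 53. -6.]
MV [539, 60, 40] 0 -> [0.001, -0.001, -0.004] [0.0, 0.2, 9.6] rows>= 1
```

View pics/s13.png

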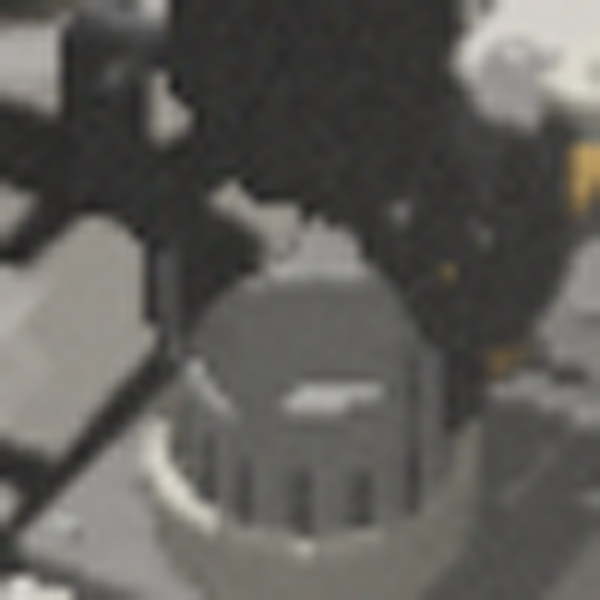

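>>> {"method": "drive_tool", "body": {
  "plan": [
    [[0,0,0,0,0,5,0.2],[0,0,0,0,0,8,0.2],[0,0,0,0,0,9.5,0.2],[0,0,0,0,0,9.5,0.2]]
  ]
}}

```text
time: 12.18
tool_pos: [538.6, 60.2, 40.4]
tool_rot: [179.9, -0.0, -0.2]
contact_force: [-4.9, 0.1, 10.0]
gripper_width: 67.7
```

>>> {"method": "drive_tool", "body": {
  "plan": [
    [[0,0,0,0,0,0,1],[0,0,0,0,0,0,1],[0,0,0,0,0,0,1],[0,0,0,0,0,-20,1],[0,0,0,0,0,-60,1],[0,0,0,0,0,-110,1],[0,0,0,-20,-40,-150,1],[0,0,0,-20,-60,-150,1]]
  ]
}}

```text
time: 13.18
tool_pos: [519.2, 121.8, 193.6]
tool_rot: [180.0, -0.3, -0.2]
contact_force: [-0.7, -0.8, 0.0]
gripper_width: 85.6
```

>>> {"method": "drive_tool", "body": {
  "plan": [
    [[0,0,0,-60,-62,0,1],[0,0,0,-60,-120,0,1],[0,0,0,-60,-170,0,1],[0,0,0,-60,-170,0,1]]
  ]
}}

```text
time: 13.68
tool_pos: [458.7, 295.2, 192.9]
tool_rot: [180.0, -0.4, 0.1]
contact_force: [-0.6, -1.3, -1.2]
gripper_width: 85.6
```

Run:
```python
from h import *
S();
c=read_camera("scene"); crop(c,"s14.png",220,160,130,100,6)
t=read_camera("top"); crop(t,"t14.png",180,160,180,100,4)
```

```text
13.68 [458.7 295.2 192.9] [ 1.8e+02 -4.0e-01  1.0e-01] F [-0.6 -1.3 -1.2] w 85.6 q [21. 22. 86. -0. 72. 20.]
```

View pics/s14.png

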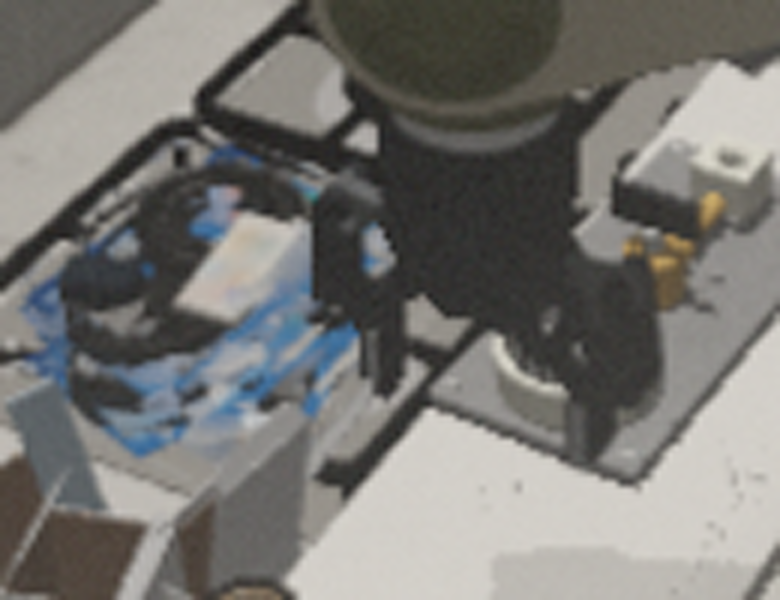

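View pics/t14.png

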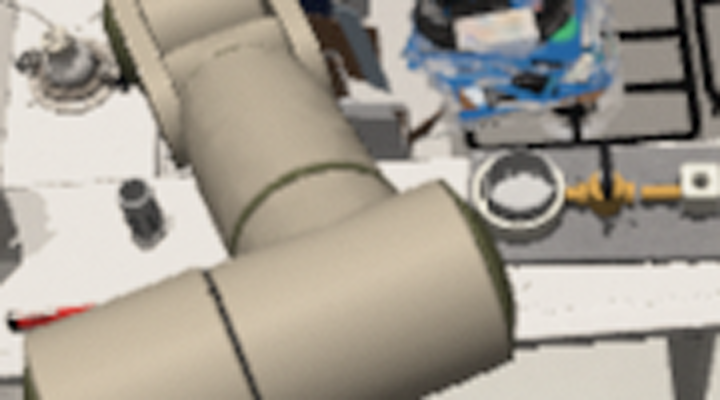

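Run:
```python
from h import *
c=read_camera("scene"); crop(c,"s15.png",225,240,100,80,8)
```

```text
(no output)
```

View pics/s15.png

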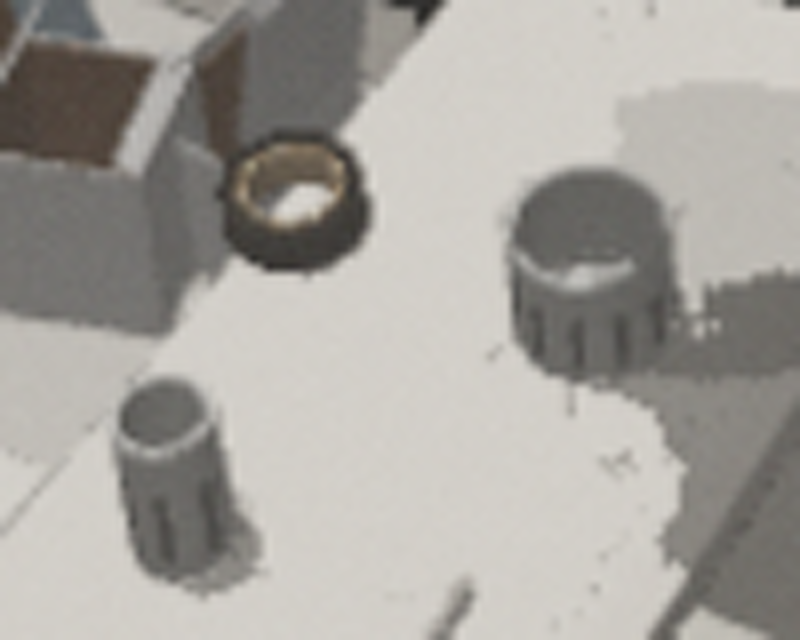

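Run:
```python
from h import *
c=read_camera("scene");t=read_camera("top")
A=lambda x,y:(190+(x-2.5)/6,170+(y-2.5)/6)
for n,s,u,z in(("58",(298.4,268.2),A(373,329),50),("34",(245.2,291.8),A(141,227),66)):
    print(n,tri(c,s,t,u),onz(c,s,z),onz(t,u,z))
print([onz(c,(225+(x-3.5)/8,240+(229-3.5)/8),50) for x in(510,672)])
S();mv([475,284,75],0);mv([475,284,24],0)
```

```text
58 (array([475.9, 281.9,  42.6]), np.float64(2.4)) [473.7 287.   50. ] [470.3 281.   50. ]
34 (array([549.9, 426.8,  62.4]), np.float64(0.4)) [547.6 429.1  66. ] [547.8 426.   66. ]
[array([498.4, 299.4,  50. ]), array([448.9, 274.4,  50. ])]
13.93 [460.1 290.8 193.1] [179.9  -0.3  -0.3] F [ 0.5  0.8 -0.1] w 85.4 q [20. 22. 86. -0. 72. 20.]
MV [475, 284, 75] 0 -> [0.001, -0.006, -0.005] [14.3, 6.7, 118.2] rows>= 2
MV [475, 284, 24] 0 -> [0.001, -0.006, -0.005] [14.0, 6.6, 169.2] rows>= 3
```

>>> {"method": "drive_tool", "body": {
  "plan": [
    [[0,0,0,15,8,50,1],[0,0,0,15,8,100,1],[0,0,0,15,8,115,1],[0,0,0,15,8,115,1]]
  ]
}}

```text
time: 14.42
tool_pos: [476.1, 282.2, 78.7]
tool_rot: [179.9, -0.3, -0.3]
contact_force: [-0.4, 1.2, 0.9]
gripper_width: 85.7
```

Run:
```python
from h import *
S();mv([475,283,30],0)
c=read_camera("scene"); crop(c,"s16.png",260,220,80,75,8)
```

```text
14.43 [476.1 282.2  78.7] [179.9  -0.3  -0.3] F [-0.4  1.2  0.9] w 85.7 q [19. 31. 91. -0. 58. 19.]
MV [475, 283, 30] 0 -> [0.001, -0.006, -0.006] [-1.4, -0.8, 48.7] rows>= 1
```

View pics/s16.png

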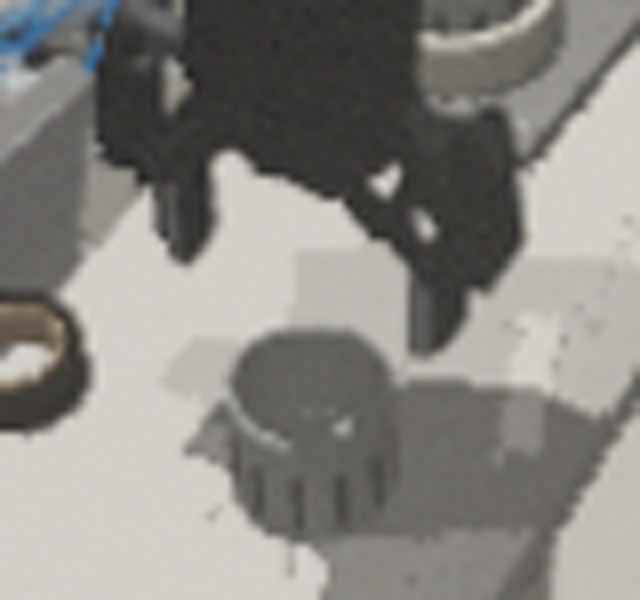

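Run:
```python
from h import *
c=read_camera("scene")
for X in([476,282,50],[476,282,86],[475,290,50]): print(X,((proj(c,X)-[260,220])*8+3.5).round(0))
```

```text
[476, 282, 50] [312. 377.]
[476, 282, 86] [308. 304.]
[475, 290, 50] [304. 394.]
```

>>> {"method": "drive_tool", "body": {
  "plan": [
    [[0,0.005,0,-1.5,-0.8,30,1],[0,0.005,0,-1.5,-0.8,49,1],[0,0.005,0,-1.5,-0.8,49,1],[0,0.005,0,-1.5,-0.8,49,-0.1],[0,0.005,0,-1.5,-0.8,49,-0.1],[0,0.005,0,-1.5,-0.8,49,-0.1],[0,0.005,0,-1.5,-0.8,49,-0.1],[0,0.005,0,-1.5,-0.8,49,-0.1]]
  ]
}}

```text
time: 15.52
tool_pos: [476.7, 284.1, 33.2]
tool_rot: [-179.9, -1.0, -0.3]
contact_force: [-2.3, -1.3, 9.5]
gripper_width: 55.4
```

>>> {"method": "drive_tool", "body": {
  "plan": [
    [[0,0,0,0,0,0,-0.1],[0,0,0,0,0,0,-0.1]]
  ]
}}

```text
time: 15.78
tool_pos: [476.9, 284.1, 33.6]
tool_rot: [-179.9, -1.0, -0.3]
contact_force: [0.2, -0.1, -0.5]
gripper_width: 54.9
```

>>> {"method": "drive_tool", "body": {
  "plan": [
    [[0,0,0,0,0,-40,-0.1],[0,0,0,0,0,-90,-0.1],[0,0,0,0,0,-125,-0.1],[0,0,0,0,0,-125,-0.1]]
  ]
}}

```text
time: 16.27
tool_pos: [475.7, 284.4, 161.1]
tool_rot: [-179.8, -1.3, -0.3]
contact_force: [-0.2, 0.1, -1.0]
gripper_width: 55.0
```

Run:
```python
from h import *
S();mv([539,60,150],0)
c=read_camera("scene"); crop(c,"s17.png",260,200,80,80,8)
t=read_camera("top"); crop(t,"t17.png",180,160,160,100,5)
```

```text
16.27 [475.7 284.4 161.1] [-179.8   -1.3   -0.3] F [-0.2  0.1 -1. ] w 55.0 q [19. 25. 87. -0. 67. 19.]
MV [539, 60, 150] 0 -> [-0.003, -0.022, -0.005] [64.2, 224.1, 11.9] rows>= 4
```

View pics/s17.png

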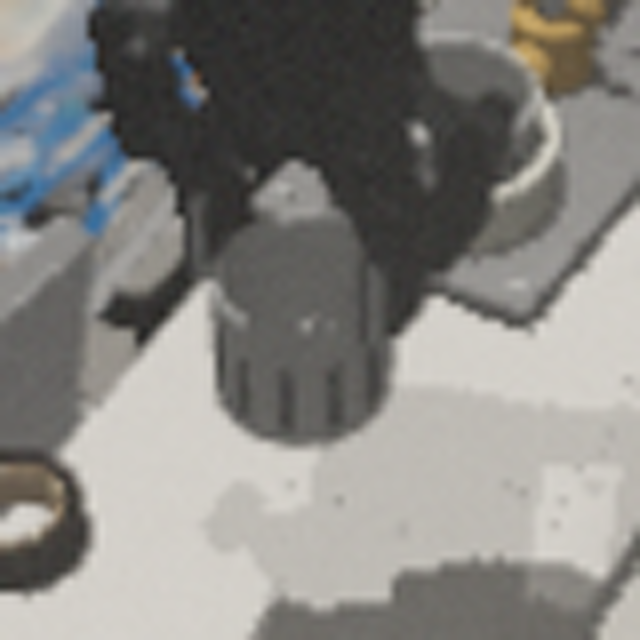

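View pics/t17.png

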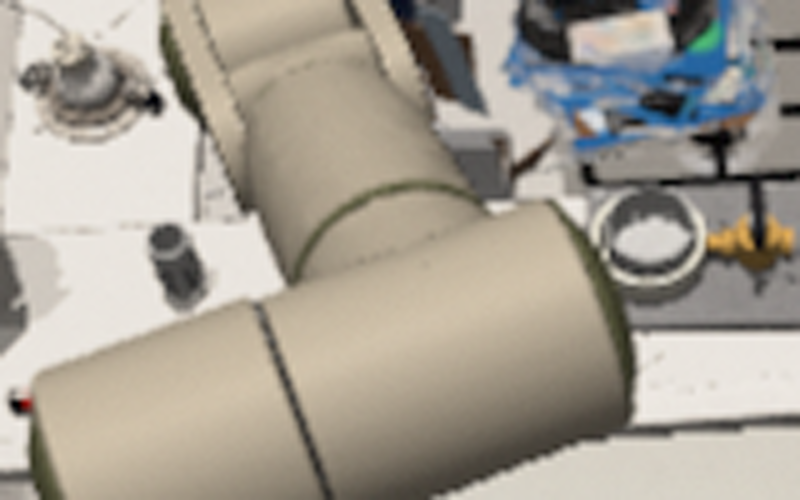

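Run:
```python
from h import *
c=read_camera("scene")
for X in([475.7,284.4,127.5],[475.7,284.4,177.5],[475.7,287.4,127.5],[472.7,284.4,127.5]): print(X,((proj(c,X)-[260,200])*8+3.5).round(0))
```

```text
[475.7, 284.4, 127.5] [302. 382.]
[475.7, 284.4, 177.5] [296. 271.]
[475.7, 287.4, 127.5] [297. 388.]
[472.7, 284.4, 127.5] [310. 385.]
```

>>> {"method": "drive_tool", "body": {
  "plan": [
    [[0,0,0,16,56,0,-0.1],[0,0,0,32,112,0,-0.1],[0,0,0,50,168,0,-0.1],[0,0,0,62,215,0,-0.1],[0,0,0,63,224,0,-0.1],[0,0,0,63,224,0,-0.1],[0,0,0,63,224,30,-0.1],[0,0,0,63,224,50,-0.1]]
  ]
}}

```text
time: 17.42
tool_pos: [535.9, 61.1, 106.7]
tool_rot: [-179.9, -0.8, -0.2]
contact_force: [-0.2, 0.1, -1.6]
gripper_width: 55.4
```

Run:
```python
from h import *
S();mv([539,60,105],0)
c=read_camera("scene"); crop(c,"s18.png",285,175,60,60,12)
```

```text
17.43 [535.9  61.1 106.7] [-179.9   -0.8   -0.2] F [-0.2  0.1 -1.6] w 55.4 q [-6. 27. 93.  0. 59. -6.]
MV [539, 60, 105] 0 -> [-0.001, -0.014, -0.003] [3.1, 1.1, 1.7] rows>= 1
```

View pics/s18.png

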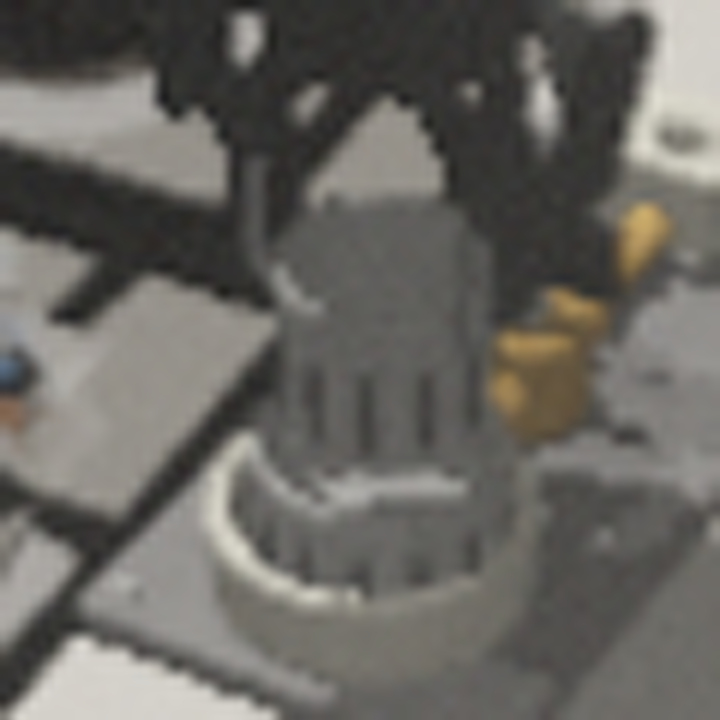

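>>> {"method": "drive_tool", "body": {
  "plan": [
    [[0,0,0,3.2,1,0,-0.1],[0,0,0,3.2,1,10,-0.1],[0,0,0,3.2,1,20,-0.1],[0,0,0,3.2,1,28,-0.1],[0,0,0,3.2,1,28,-0.1]]
  ]
}}

```text
time: 18.1
tool_pos: [537.9, 60.1, 75.8]
tool_rot: [-179.9, -0.5, -0.2]
contact_force: [0.4, -1.5, -1.0]
gripper_width: 54.9
```

Run:
```python
from h import *
S();mv([539,60,56.5],0)
c=read_camera("scene"); crop(c,"s19.png",285,175,60,60,12)
```

```text
18.1 [537.9  60.1  75.8] [-179.9   -0.5   -0.2] F [ 0.4 -1.5 -1. ] w 54.9 q [-6. 30. 94.  0. 56. -6.]
MV [539, 60, 56.5] 0 -> [-0.001, -0.009, -0.003] [0.9, 0.2, 19.3] rows>= 1
```

View pics/s19.png

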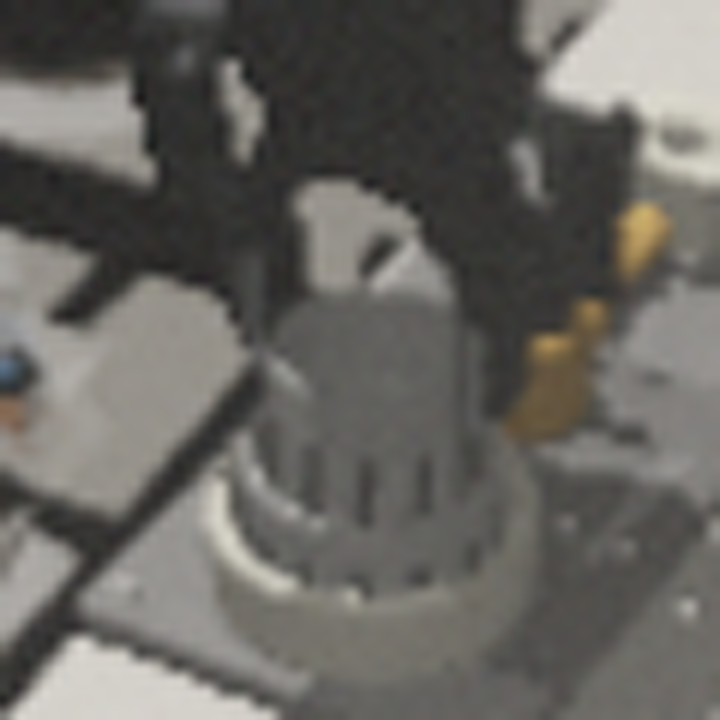

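>>> {"method": "drive_tool", "body": {
  "plan": [
    [[0,0,0,0.8,0,7,-0.1],[0,0,0,0.8,0,13,-0.1],[0,0,0,0.8,0,17,-0.1],[0,0,0,0.8,0,19,-0.1],[0,0,0,0.8,0,19,-0.1]]
  ]
}}

```text
time: 18.77
tool_pos: [539.1, 60.5, 57.8]
tool_rot: [-179.9, -0.5, -0.2]
contact_force: [-2.0, 0.8, 7.1]
gripper_width: 54.9
```

>>> {"method": "drive_tool", "body": {
  "plan": [
    [[0,0,0,0,0,-1,1],[0,0,0,0,0,-1,1],[0,0,0,0,0,-1,1],[0,0,0,0,0,-20,1],[0,0,0,0,0,-60,1],[0,0,0,0,0,-110,1],[0,0,0,-20,-50,-130,1],[0,0,0,-20,-100,-130,1]]
  ]
}}

```text
time: 19.77
tool_pos: [518.1, 161.4, 189.8]
tool_rot: [-179.9, -0.7, -0.3]
contact_force: [0.4, -0.1, -0.2]
gripper_width: 85.4
```

>>> {"method": "drive_tool", "body": {
  "plan": [
    [[0,0,0,0,-62,0,0.2],[0,0,0,0,-124,0,0.2],[0,0,0,0,-180,0,0.2],[0,0,0,20,-230,0,0.2],[0,0,0,30,-240,0,0.2],[0,0,0,30,-240,0,0.2]]
  ]
}}

```text
time: 20.52
tool_pos: [549.1, 401.7, 189.7]
tool_rot: [-179.9, -0.7, -0.2]
contact_force: [1.2, -1.1, 0.9]
gripper_width: 51.5
```

Run:
```python
from h import *
S();mv([550,427,100],0)
c=read_camera("scene"); crop(c,"s20.png",285,175,60,60,12); crop(c,"s21.png",220,240,60,75,8)
t=read_camera("top"); crop(t,"t20.png",180,160,160,100,5)
```

```text
20.52 [549.1 401.7 189.7] [-179.9   -0.7   -0.2] F [ 1.2 -1.1  0.9] w 51.5 q [26. 40. 59. -0. 81. 27.]
MV [550, 427, 100] 0 -> [-0.002, -0.012, -0.004] [-0.2, -25.2, 89.7] rows>= 2
```

View pics/s20.png

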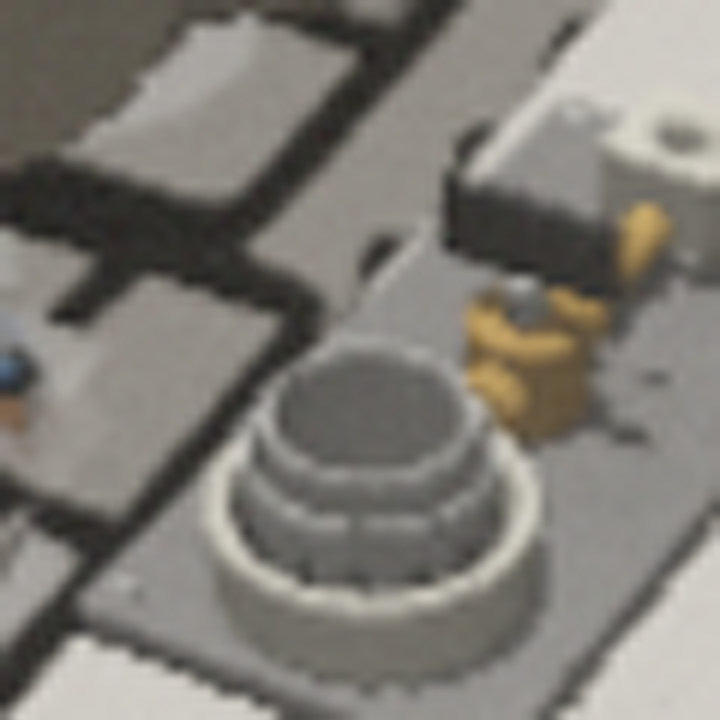

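View pics/s21.png

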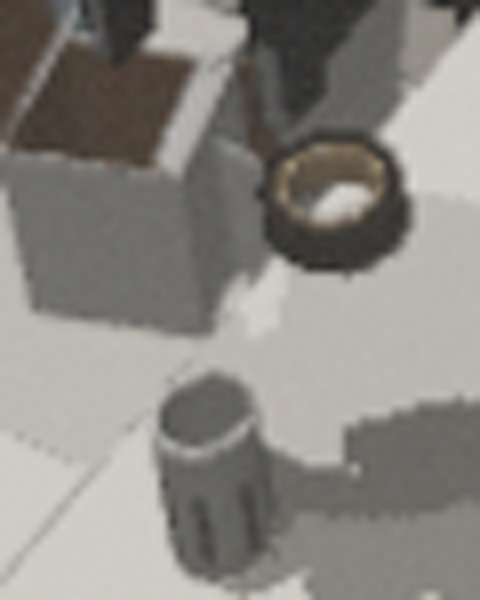

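View pics/t20.png

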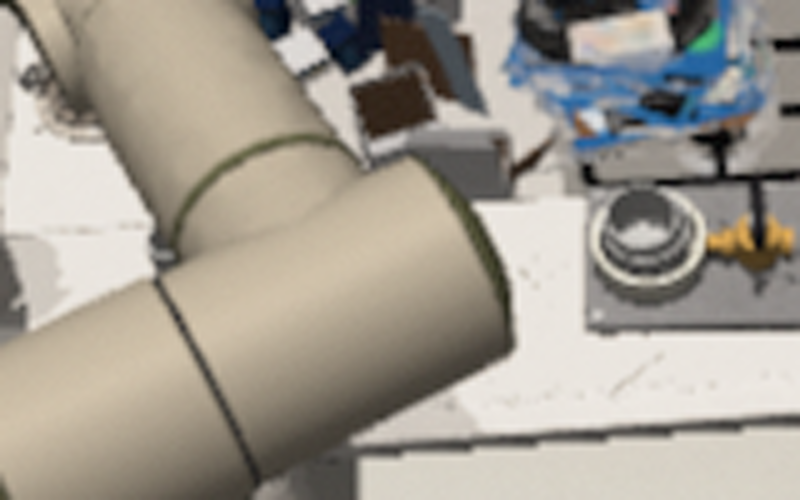

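Run:
```python
from h import *
c=read_camera("scene")
P=lambda x,y:(220+(x-3.5)/8,240+(y-3.5)/8)
print("box corner",onz(c,P(215,335),0),onz(c,P(30,305),0),"34 rim",onz(c,P(207,415),66),"base",onz(c,P(222,545),0))
mv([550,426.5,100],0)
```

```text
box corner [603.  357.1   0. ] [669.1 375.2   0. ] 34 rim [547.7 427.9  66. ] base [549.6 429.5   0. ]
MV [550, 426.5, 100] 0 -> [-0.002, -0.012, -0.005] [-0.2, -25.8, 90.8] rows>= 2
```

>>> {"method": "drive_tool", "body": {
  "plan": [
    [[0,0,0,0,-25,30,0.2],[0,0,0,0,-25,85,0.2],[0,0,0,0,-25,90,0.2],[0,0,0,0,-25,90,0.2]]
  ]
}}

```text
time: 21.18
tool_pos: [550.9, 425.4, 102.9]
tool_rot: [-179.8, -0.8, -0.3]
contact_force: [-0.5, 1.0, 0.8]
gripper_width: 51.3
```

Run:
```python
from h import *
S();mv([550,426,47],0)
c=read_camera("scene"); crop(c,"s22.png",215,240,80,75,8)
X=state()["tool_pos"]
for z in (66,97,100):print(((proj(c,[X[0],X[1],z])-[215,240])*8+3.5).round(0))
```

```text
21.18 [550.9 425.4 102.9] [-179.8   -0.8   -0.3] F [-0.5  1.   0.8] w 51.3 q [28. 45. 61. -0. 73. 29.]
MV [550, 426, 47] 0 -> [-0.003, -0.014, -0.006] [-1.7, -0.4, 55.9] rows>= 1
[242. 406.]
[230. 342.]
[229. 336.]
```

View pics/s22.png

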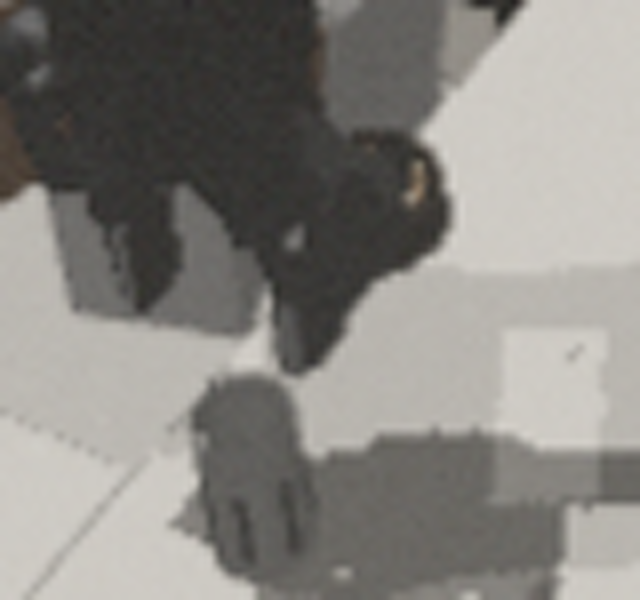

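>>> {"method": "drive_tool", "body": {
  "plan": [
    [[0,0,0,-2.5,-2,0,0.2],[0,0,0,-3,-2,30,0.2],[0,0,0,-3,-2,56,0.2],[0,0,0,-3,-2,56,0.2],[0,0,0,-3,-2,56,-0.6],[0,0,0,-3,-2,56,-0.6],[0,0,0,-3,-2,56,-0.6],[0,0,0,-3,-2,56,-0.6]]
  ]
}}

```text
time: 22.22
tool_pos: [550.1, 428.5, 50.2]
tool_rot: [-179.7, -1.1, -0.3]
contact_force: [0.1, -0.4, 6.1]
gripper_width: 30.9
```

Run:
```python
from h import *
S()
c=read_camera("scene"); crop(c,"s23.png",215,240,80,75,8)
```

```text
22.23 [550.1 428.5  50.2] [-179.7   -1.1   -0.3] F [ 0.1 -0.4  6.1] w 30.9 q [28. 49. 64. -0. 67. 29.]
```

View pics/s23.png

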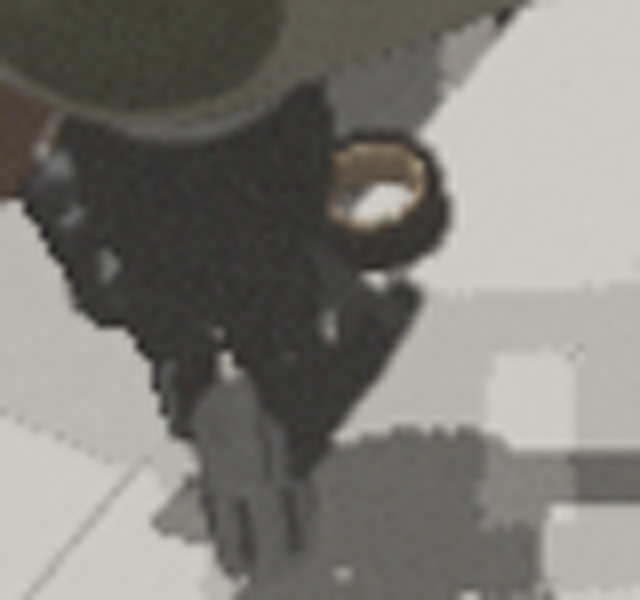

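>>> {"method": "drive_tool", "body": {
  "plan": [
    [[0,0,0,0,0,-60,-0.6],[0,0,0,0,0,-110,-0.6],[0,0,0,-5,60,-120,-0.6],[0,0,0,-10,120,-120,-0.6],[0,0,0,-12,180,-120,-0.6],[0,0,0,-12,240,-120,-0.6],[0,0,0,-12,300,-120,-0.6],[0,0,0,-12,360,-120,-0.6]]
  ]
}}

```text
time: 23.28
tool_pos: [533.7, 66.1, 168.8]
tool_rot: [-179.7, -1.2, -0.3]
contact_force: [1.2, 0.2, -0.8]
gripper_width: 31.1
```

>>> {"method": "drive_tool", "body": {
  "plan": [
    [[0,0,0,0,0,0,-0.6],[0,0,0,0,0,0,-0.6]]
  ]
}}

```text
time: 23.52
tool_pos: [533.9, 66.3, 169.5]
tool_rot: [-179.7, -1.3, -0.3]
contact_force: [0.2, -0.5, 0.1]
gripper_width: 30.8
```

Run:
```python
from h import *
S();mv([539,60,130],0)
c=read_camera("scene"); crop(c,"s24.png",280,155,80,75,8)
```

```text
23.52 [533.9  66.3 169.5] [-179.7   -1.3   -0.3] F [ 0.2 -0.5  0.1] w 30.8 q [-6. 22. 90.  0. 67. -5.]
MV [539, 60, 130] 0 -> [-0.006, -0.022, -0.006] [4.3, 6.5, 39.6] rows>= 1
```

View pics/s24.png

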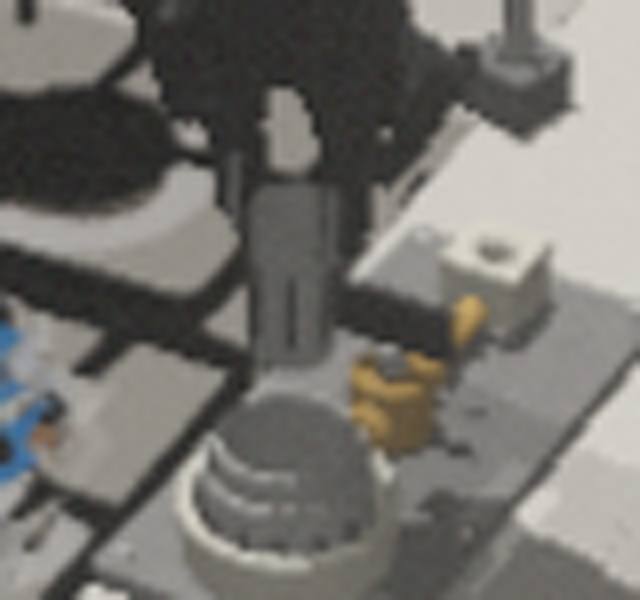

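>>> {"method": "drive_tool", "body": {
  "plan": [
    [[0,0,0,4.5,6.5,0,-0.6],[0,0,0,4.5,6.5,30,-0.6],[0,0,0,5,6.5,55,-0.6],[0,0,0,5,6.5,70,-0.6],[0,0,0,5,6.5,82,-0.6],[0,0,0,5,6.5,85,-0.6],[0,0,0,5,6.5,85,-0.6]]
  ]
}}

```text
time: 24.45
tool_pos: [540.9, 60.9, 84.8]
tool_rot: [-179.7, -1.3, -0.3]
contact_force: [-0.7, 0.5, -0.5]
gripper_width: 31.1
```

Run:
```python
from h import *
S();mv([539,60,78],0)
c=read_camera("scene"); crop(c,"s25.png",285,165,60,60,10)
```

```text
24.45 [540.9  60.9  84.8] [-179.7   -1.3   -0.3] F [-0.7  0.5 -0.5] w 31.1 q [-6. 29. 94.  1. 56. -6.]
MV [539, 60, 78] 0 -> [-0.006, -0.023, -0.005] [-2.1, 1.0, 6.7] rows>= 1
```

View pics/s25.png

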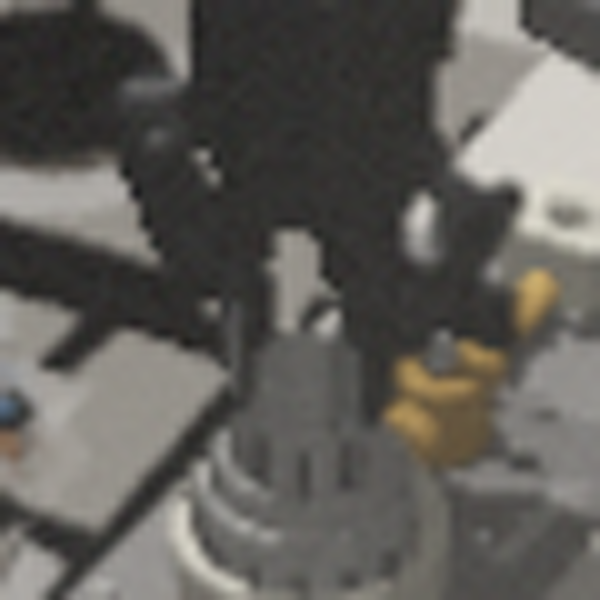

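Inside and free; lower to contact and release.

>>> {"method": "drive_tool", "body": {
  "plan": [
    [[0,0,0,-2,1,4,-0.6],[0,0,0,-2,1,6,-0.6],[0,0,0,-2,1,7.5,-0.6],[0,0,0,-2,1,7.5,-0.6]]
  ]
}}

```text
time: 25.0
tool_pos: [539.3, 59.9, 78.1]
tool_rot: [-179.7, -1.3, -0.3]
contact_force: [-1.7, -0.5, 7.1]
gripper_width: 31.2
```

>>> {"method": "drive_tool", "body": {
  "plan": [
    [[0,0,0,0,0,0,0],[0,0,0,0,0,0,0],[0,0,0,0,0,0,0],[0,0,0,0,0,-30,0],[0,0,0,0,0,-80,0],[0,0,0,0,0,-110,0]]
  ]
}}

```text
time: 25.75
tool_pos: [537.1, 59.3, 190.4]
tool_rot: [-179.7, -1.5, -0.3]
contact_force: [-0.4, -1.5, -0.4]
gripper_width: 42.5
```

Run:
```python
from h import *
S();mv([560,-220,180],0)
c=read_camera("scene"); crop(c,"s26.png",285,165,60,60,10)
```

```text
25.75 [537.1  59.3 190.4] [-179.7   -1.5   -0.3] F [-0.4 -1.5 -0.4] w 42.5 q [-6. 21. 88.  0. 70. -6.]
MV [560, -220, 180] 0 -> [-0.005, -0.026, -0.005] [23.9, 279.3, 9.5] rows>= 5
```

View pics/s26.png

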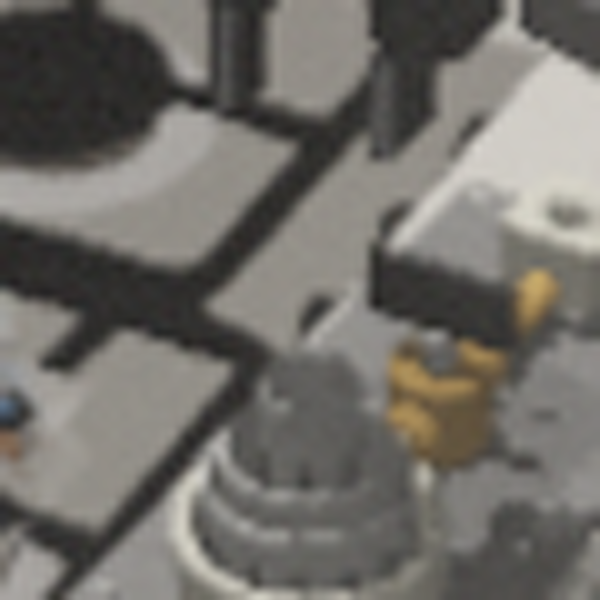

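Run:
```python
import cv2,numpy as np
from h import *
im=cv2.imread("pics/top0.png")
cv2.imwrite("pics/t0y.png",cv2.resize(im[172:204,382:412],None,fx=18,fy=18,interpolation=cv2.INTER_CUBIC))
c=read_camera("scene"); crop(c,"s27.png",325,135,40,50,12)
```

```text
(no output)
```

View pics/t0y.png

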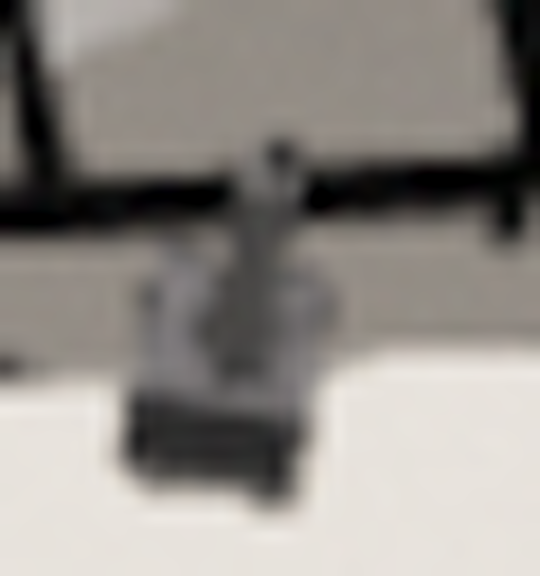

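View pics/s27.png

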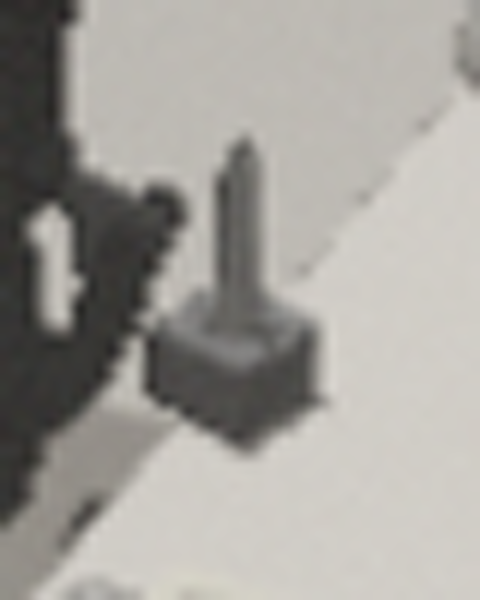

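Run:
```python
from h import *
c=read_camera("scene");t=read_camera("top")
for n,s,u,z in(("top",(344.5,146.8),(396.6,180.8),95),("hole",(344.4,161.4),(395.3,189.6),30)):
    print(n,tri(c,s,t,u),onz(c,s,z),onz(t,u,z))
mv([595,-288,160],-92)
```

```text
top (array([ 593.5, -286.1,   95. ]), np.float64(1.6)) [ 594.5 -286.9   95. ] [ 592.5 -286.    95. ]
hole (array([ 594.7, -291.2,   27.9]), np.float64(1.8)) [ 592.4 -287.5   30. ] [ 594.4 -290.9   30. ]
MV [595, -288, 160] -92 -> [-0.023, -0.014, 1.601] [59.4, 347.3, 27.3] rows>= 9
```

>>> {"method": "drive_tool", "body": {
  "plan": [
    [[-0.005,0,0.18,10,58,10,0],[-0.01,0,0.36,20,116,20,0],[-0.01,0,0.54,30,174,25,0],[-0.02,-0.01,0.72,40,232,25,0],[-0.02,-0.01,0.9,50,290,25,0],[-0.02,-0.01,1.08,59,340,25,0],[-0.02,-0.01,1.26,59,347,25,0],[-0.02,-0.01,1.44,59,347,25,0]]
  ]
}}

```text
time: 26.95
tool_pos: [593.9, -288.5, 159.9]
tool_rot: [-179.9, -0.0, -83.2]
contact_force: [0.2, 0.1, -0.5]
gripper_width: 42.4
```

Run:
```python
from h import *
S();mv([595.5,-288,120],-92)
```

```text
26.95 [ 593.9 -288.5  159.9] [-179.9   -0.   -83.2] F [ 0.2  0.1 -0.5] w 42.4 q [-36.  38.  65.   0.  76.  47.]
MV [595.5, -288, 120] -92 -> [-0.002, -0.0, 0.154] [-0.3, -1.6, 39.9] rows>= 1
```

>>> {"method": "drive_tool", "body": {
  "plan": [
    [[0,0,0.154,0,-1.6,20,0],[0,0,0.154,0,-1.6,45,0],[0,0,0.154,0,-1.6,50,0],[0,0,0.154,0,-1.6,50,0]]
  ]
}}

```text
time: 27.45
tool_pos: [595.4, -288.3, 109.5]
tool_rot: [-180.0, 0.0, -92.0]
contact_force: [0.0, -0.4, 0.8]
gripper_width: 42.7
```

Run:
```python
from h import *
S();mv([595.5,-288,49],-92)
c=read_camera("scene"); crop(c,"s28.png",315,115,65,65,10)
t=read_camera("top"); crop(t,"t28.png",375,160,50,50,12)
X=state()["tool_pos"]; print(((proj(c,[X[0],X[1],95])-[315,115])*10+4.5),((proj(t,[X[0],X[1],95])-[375,160])*12+5.5))
```

```text
27.45 [ 595.4 -288.3  109.5] [-180.    0.  -92.] F [ 0.  -0.4  0.8] w 42.7 q [-36.  41.  68.   0.  71.  56.]
MV [595.5, -288, 49] -92 -> [-0.001, 0.0, -0.0] [-0.3, -0.0, 60.5] rows>= 1
[298.5 319.5] [270.7 246.7]
```

View pics/s28.png

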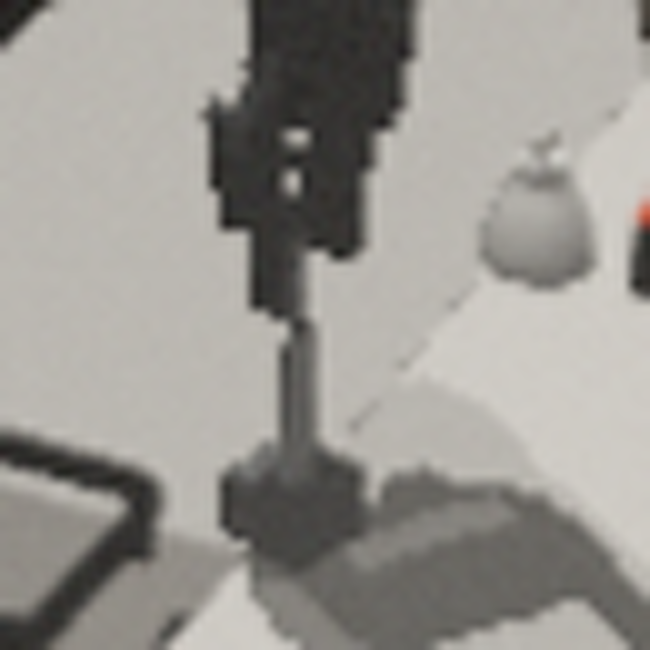

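View pics/t28.png

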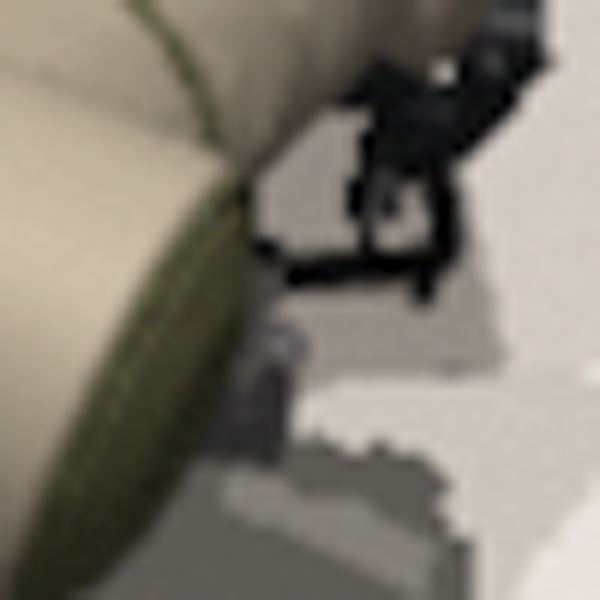

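>>> {"method": "drive_tool", "body": {
  "plan": [
    [[0,0,0,0,0,25,0],[0,0,0,0,0,48,0],[0,0,0,0,0,60,0],[0,0,0,0,0,60,0]]
  ]
}}

```text
time: 28.05
tool_pos: [596.0, -288.6, 50.7]
tool_rot: [-179.9, -0.0, -92.0]
contact_force: [1.1, 0.3, 0.0]
gripper_width: 42.4
```

>>> {"method": "drive_tool", "body": {
  "plan": [
    [[0,0,0,0,0,0,-1],[0,0,0,0,0,0,-1],[0,0,0,0,0,0,-1],[0,0,0,0,0,0,-1],[0,0,0,0,0,0,-1]]
  ]
}}

```text
time: 28.68
tool_pos: [596.5, -288.6, 51.8]
tool_rot: [-179.8, -0.1, -92.0]
contact_force: [-1.0, 1.9, 5.7]
gripper_width: 12.3
```

Run:
```python
from h import *
S()
c=read_camera("scene"); crop(c,"s29.png",315,115,65,65,10)
```

```text
28.68 [ 596.5 -288.6   51.8] [-1.798e+02 -1.000e-01 -9.200e+01] F [-1.   1.9  5.7] w 12.3 q [-36.  45.  71.   0.  64.  56.]
```

View pics/s29.png

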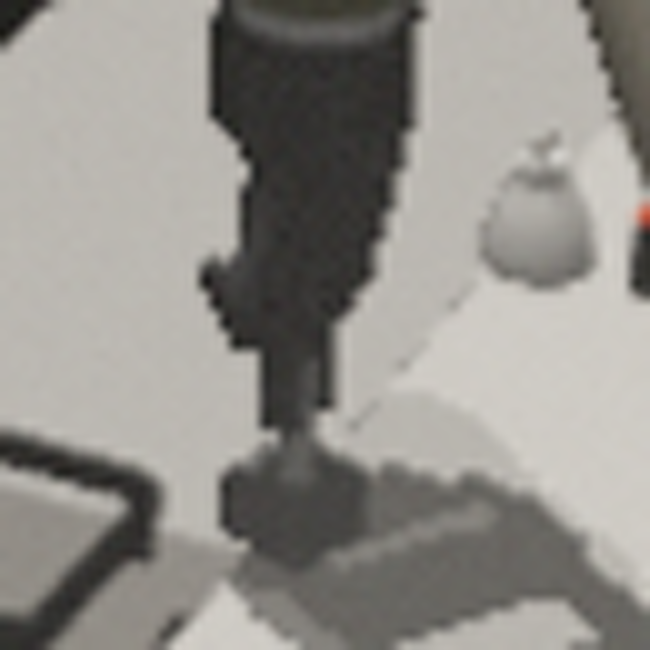

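>>> {"method": "drive_tool", "body": {
  "plan": [
    [[0,0,0,0,0,-20,-1],[0,0,0,0,0,-50,-1],[0,0,0,0,0,-90,-1],[0,0,0,0,0,-110,-1],[0,0,0,0,0,-110,-1]]
  ]
}}

```text
time: 29.35
tool_pos: [596.5, -288.9, 163.2]
tool_rot: [-179.6, -0.2, -92.0]
contact_force: [0.4, -0.9, -1.3]
gripper_width: 12.0
```

Run:
```python
from h import *
S();mv([529,-116.5,125],-92)
```

```text
29.35 [ 596.5 -288.9  163.2] [-179.6   -0.2  -92. ] F [ 0.4 -0.9 -1.3] w 12.0 q [-36.  38.  65.   0.  77.  56.]
MV [529, -116.5, 125] -92 -> [-0.006, -0.003, -0.0] [-170.0, 73.7, 37.2] rows>= 4
```

>>> {"method": "drive_tool", "body": {
  "plan": [
    [[0,0,0,-50,20,0,-1],[0,0,0,-100,40,0,-1],[0,0,0,-150,60,0,-1],[0,0,0,-170,73.5,0,-1],[0,0,0,-170,73.5,20,-1],[0,0,0,-170,73.5,37,-1],[0,0,0,-170,73.5,37,-1]]
  ]
}}

```text
time: 30.22
tool_pos: [528.1, -116.1, 123.2]
tool_rot: [-179.9, -0.1, -92.0]
contact_force: [-0.2, -0.3, -0.7]
gripper_width: 12.7
```

Run:
```python
from h import *
S();mv([529,-116.5,108],-92)
c=read_camera("scene"); crop(c,"s30.png",320,145,50,55,12)
t=read_camera("top"); crop(t,"t30.png",330,175,50,50,12)
X=state()["tool_pos"]
for q in([X[0],X[1],X[2]-46.8],[526.5,-116.5,48],[529,-116.5,48]): print(((proj(c,q)-[320,145])*12+5.5))
```

```text
30.23 [ 528.1 -116.1  123.2] [-1.799e+02 -1.000e-01 -9.200e+01] F [-0.2 -0.3 -0.7] w 12.7 q [-25.  26.  91.  -0.  62.  67.]
MV [529, -116.5, 108] -92 -> [-0.002, -0.001, -0.0] [0.3, -0.9, 15.2] rows>= 1
[262.3 405.1]
[267.1 492.7]
[258.7 490.3]
```

View pics/s30.png

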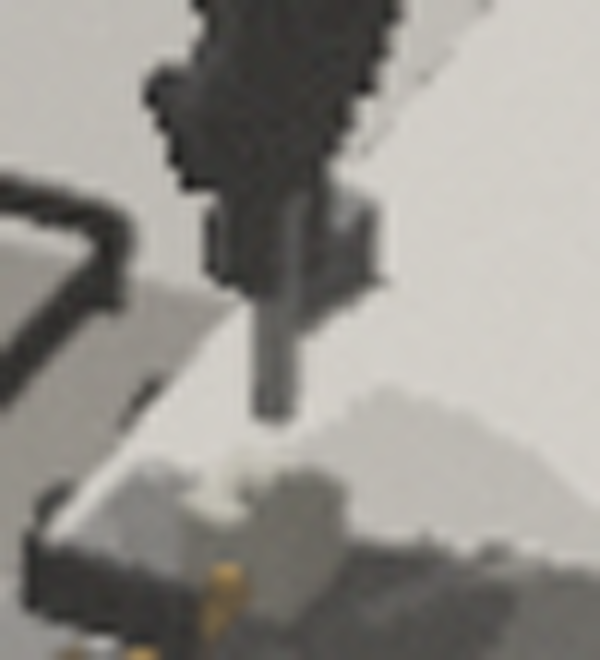

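View pics/t30.png

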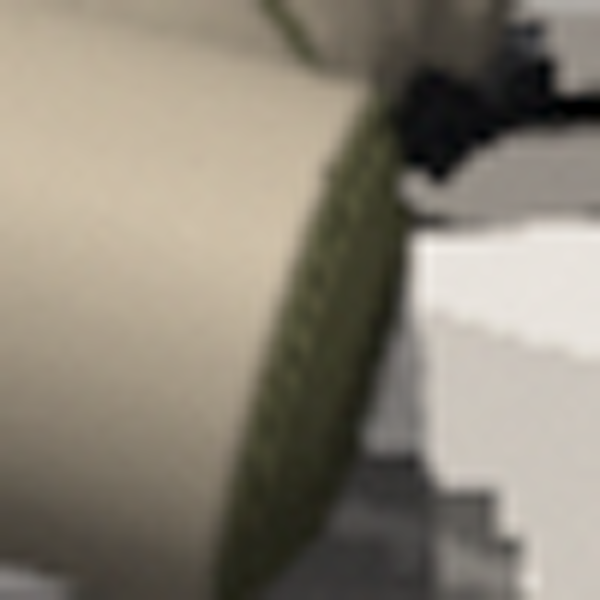

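>>> {"method": "drive_tool", "body": {
  "plan": [
    [[0,0,0,0.3,-2.2,0,-1],[0,0,0,0.3,-2.2,12,-1],[0,0,0,0.3,-2.2,23,-1],[0,0,0,0.3,-2.2,23,-1],[0,0,0,0.3,-2.2,23,-1]]
  ]
}}

```text
time: 30.95
tool_pos: [531.5, -117.1, 102.1]
tool_rot: [-179.7, -0.2, -92.0]
contact_force: [0.0, -0.2, -1.0]
gripper_width: 12.5
```

Run:
```python
from h import *
S()
c=read_camera("scene"); crop(c,"s31.png",325,165,35,35,18)
X=state()["tool_pos"]
for q in([X[0],X[1],48],[X[0]+1,X[1],48],[X[0],X[1]+1,48]): print(((proj(c,q)-[325,165])*18+8.5))
print((np.array([341.75,185.75])-[325,165])*18+8.5)
```

```text
30.95 [ 531.5 -117.1  102.1] [-179.7   -0.2  -92. ] F [ 0.  -0.2 -1. ] w 12.5 q [-25.  28.  92.  -0.  60.  67.]
[287.5 372.1]
[283.9 370.3]
[285.7 373.9]
[310. 382.]
```

View pics/s31.png

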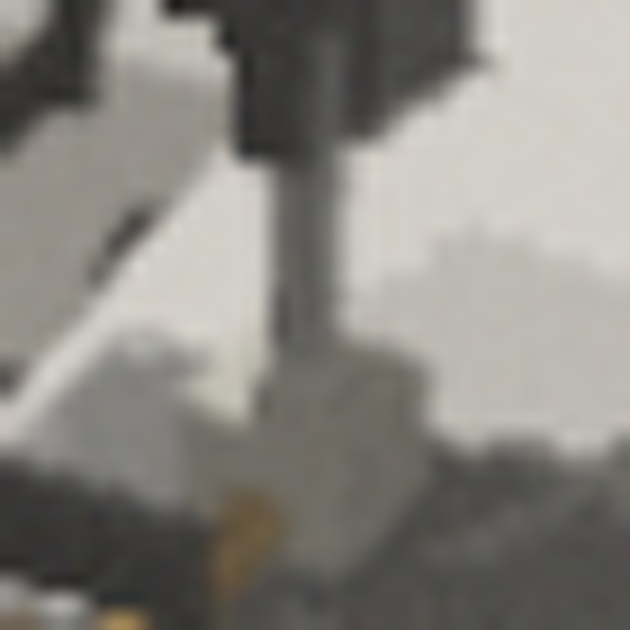

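>>> {"method": "drive_tool", "body": {
  "plan": [
    [[0,0,0,-0.5,1,2,-1],[0,0,0,-0.5,1,6,-1],[0,0,0,-0.5,1,9,-1],[0,0,0,-0.5,1,11,-1],[0,0,0,-0.5,1,12,-1]]
  ]
}}

```text
time: 31.62
tool_pos: [530.7, -116.6, 90.1]
tool_rot: [-179.7, -0.2, -92.0]
contact_force: [0.4, -0.4, 0.0]
gripper_width: 12.3
```

Run:
```python
from h import *
S()
c=read_camera("scene"); crop(c,"s32.png",325,165,35,35,18)
```

```text
31.62 [ 530.7 -116.6   90.1] [-179.7   -0.2  -92. ] F [ 0.4 -0.4  0. ] w 12.3 q [-25.  29.  93.  -0.  58.  67.]
```

View pics/s32.png

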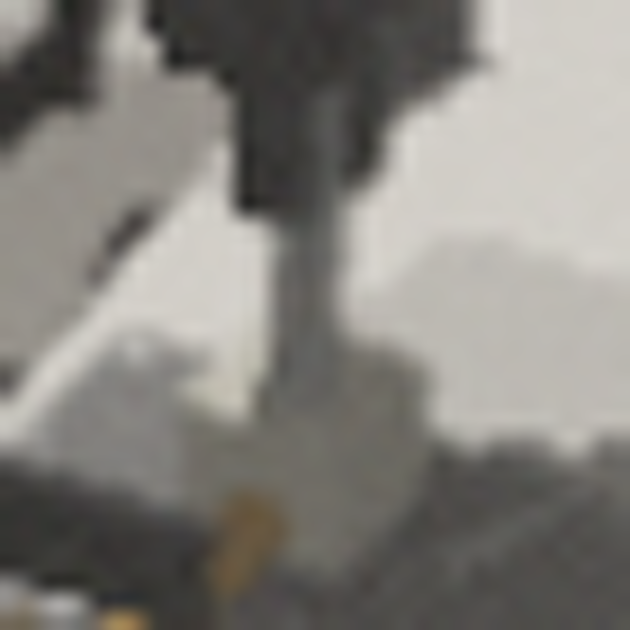

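>>> {"method": "drive_tool", "body": {
  "plan": [
    [[0,0,0,0,0,3,-1],[0,0,0,0,0,6,-1],[0,0,0,0,0,9,-1],[0,0,0,0,0,10,-1]]
  ]
}}

```text
time: 32.17
tool_pos: [530.6, -116.6, 79.8]
tool_rot: [-179.7, -0.2, -92.0]
contact_force: [-0.5, 0.4, 0.1]
gripper_width: 11.9
```

>>> {"method": "drive_tool", "body": {
  "plan": [
    [[0,0,0,0,0,4,-1],[0,0,0,0,0,7,-1],[0,0,0,0,0,10,-1],[0,0,0,0,0,12,-1],[0,0,0,0,0,12,-1]]
  ]
}}

```text
time: 32.8
tool_pos: [530.9, -116.7, 68.0]
tool_rot: [-179.6, -0.2, -92.0]
contact_force: [0.1, -0.3, 3.4]
gripper_width: 12.2
```

>>> {"method": "drive_tool", "body": {
  "plan": [
    [[0,0,0,0,0,2,-1],[0,0,0,0,0,4,-1],[0,0,0,0,0,6,-1],[0,0,0,0,0,6,-1]]
  ]
}}

```text
time: 33.3
tool_pos: [532.6, -117.1, 65.8]
tool_rot: [-179.3, -0.3, -92.0]
contact_force: [-6.4, 4.7, 33.2]
gripper_width: 12.7
```

>>> {"method": "drive_tool", "body": {
  "plan": [
    [[0,0,0,0,-1,0,-1],[0,0,0,0,-1,0,-1],[0,0,0,0,-1,0,-0.2],[0,0,0,0,-1,0,-0.2],[0,0,0,0,-1,0,-0.2],[0,0,0,0,-1,-40,-0.2],[0,0,0,0,-1,-90,-0.2],[0,0,0,0,-1,-120,-0.2]]
  ]
}}

```text
time: 34.3
tool_pos: [532.7, -116.7, 188.2]
tool_rot: [-179.2, -0.3, -92.0]
contact_force: [-0.3, -0.2, -0.0]
gripper_width: 34.2
```

Run:
```python
from h import *
S();mv([534.4,-24.7,185],-92.5)
c=read_camera("scene"); crop(c,"s33.png",285,135,80,80,9)
print(((proj(c,[526.5,-116.5,110])-[285,135])*9+4),((proj(c,[526.5,-116.5,112])-[285,135])*9+4))
```

```text
34.3 [ 532.7 -116.7  188.2] [-179.2   -0.3  -92. ] F [-0.3 -0.2 -0. ] w 34.2 q [-25.  22.  87.   0.  70.  67.]
MV [534.4, -24.7, 185] -92.5 -> [-0.014, -0.006, 0.009] [-92.0, 1.6, 2.6] rows>= 2
[520.6 327.1] [521.5 322.6]
```

View pics/s33.png

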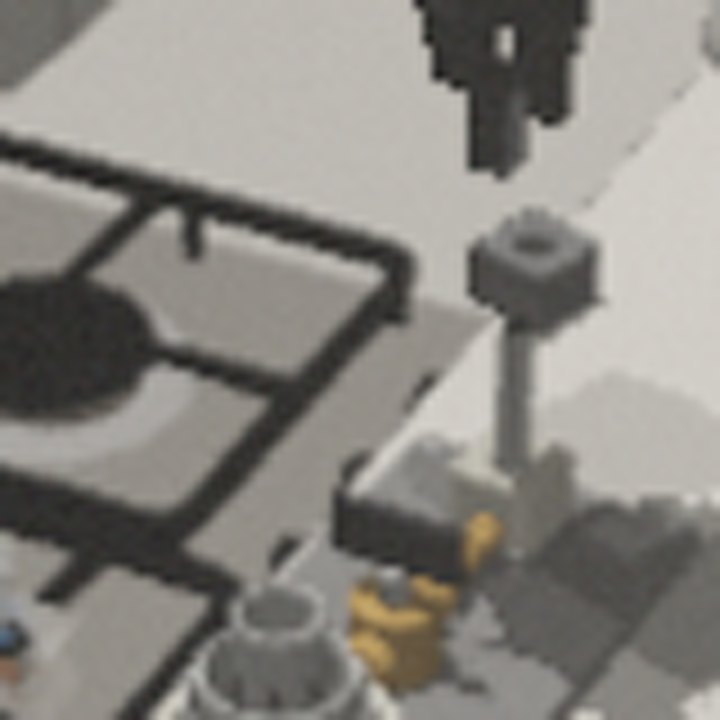

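>>> {"method": "drive_tool", "body": {
  "plan": [
    [[-0.014,-0.006,-0.01,-50,1.6,0,-0.06],[-0.014,-0.006,-0.01,-92,1.6,0,-0.06],[-0.014,-0.006,-0.01,-92,1.6,3,-0.06],[-0.014,-0.006,-0.01,-92,1.6,3,-0.06]]
  ]
}}

```text
time: 34.85
tool_pos: [535.4, -25.6, 187.3]
tool_rot: [-179.8, -0.1, -91.4]
contact_force: [-0.1, -1.0, 0.4]
gripper_width: 39.8
```

Run:
```python
from h import *
S();mv([534.4,-24.7,60],-93)
c=read_camera("scene"); crop(c,"s34.png",285,135,80,80,9)
t=read_camera("top"); crop(t,"t34.png",280,170,90,60,8)
```

```text
34.85 [535.4 -25.6 187.3] [-1.798e+02 -1.000e-01 -9.140e+01] F [-0.1 -1.   0.4] w 39.8 q [-15.  21.  88.  -0.  71.  76.]
MV [534.4, -24.7, 60] -93 -> [-0.004, -0.002, 0.027] [-1.1, 1.5, 127.3] rows>= 3
```

View pics/s34.png

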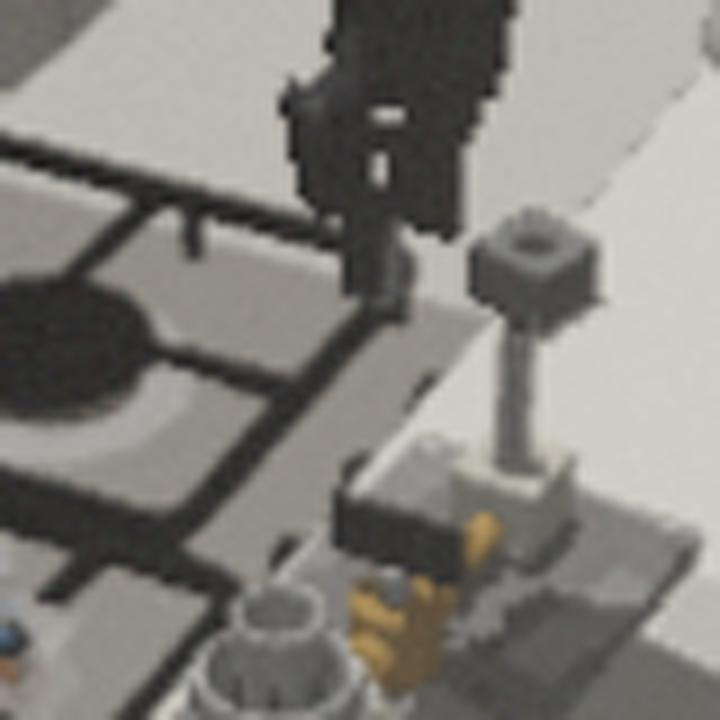

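Tube stands well seated at (515,470). Now grip the handle.

>>> {"method": "drive_tool", "body": {
  "plan": [
    [[0,0,0.027,-1,1.5,60,-0.06],[0,0,0.027,-1,1.5,110,-0.06],[0,0,0.027,-1,1.5,126,-0.06],[0,0,0.027,-1,1.5,126,-0.06],[0,0,0.027,-1,1.5,126,-1],[0,0,0.027,-1,1.5,126,-1],[0,0,0.027,-1,1.5,126,-1],[0,0,0.027,-1,1.5,126,-1]]
  ]
}}

```text
time: 35.95
tool_pos: [535.7, -24.8, 63.5]
tool_rot: [-179.5, -0.1, -93.0]
contact_force: [-0.0, 4.2, 5.7]
gripper_width: 8.7
```

Run:
```python
from h import *
print(S()["torque"]);mv([534.4,-24.7,60],-48.1)
```

```text
35.95 [535.7 -24.8  63.5] [-1.795e+02 -1.000e-01 -9.300e+01] F [-0.   4.2  5.7] w 8.7 q [-15.  30.  95.   0.  54.  78.]
[0.7158761  0.125699   0.03048761]
MV [534.4, -24.7, 60] -48.1 -> [-0.007, -0.004, -0.784] [-0.1, 1.4, 3.5] rows>= 5
```

>>> {"method": "drive_tool", "body": {
  "plan": [
    [[0,0,-0.15,0,1.2,0,-1],[0,0,-0.3,0,1.2,0,-1],[0,0,-0.45,0,1.2,0,-1],[0,0,-0.6,0,1.2,0,-1],[0,0,-0.72,0,1.2,0,-1],[0,0,-0.784,0,1.2,0,-1],[0,0,-0.784,0,1.2,0,-1],[0,0,-0.784,0,1.2,0,-1]]
  ]
}}

```text
time: 36.95
tool_pos: [535.4, -24.1, 63.6]
tool_rot: [-179.6, -0.4, -48.1]
contact_force: [8.2, 5.7, -12.0]
gripper_width: 8.5
```

Run:
```python
from h import *
print(S()["torque"]);mv([534.4,-24.7,62],-48.1)
```

```text
36.95 [535.4 -24.1  63.6] [-179.6   -0.4  -48.1] F [  8.2   5.7 -12. ] w 8.5 q [-15.  30.  95.   0.  54.  33.]
[ 0.8105215  -1.2581815   0.06583293]
MV [534.4, -24.7, 62] -48.1 -> [-0.007, -0.008, -0.0] [-0.2, 1.2, 1.6] rows>= 1
```

>>> {"method": "drive_tool", "body": {
  "plan": [
    [[0,0,0,0,0,0,-0.06],[0,0,0,0,0,0,-0.06],[0,0,0,0,0,0,-0.06],[0,0,0,0,0,0,-0.06],[0,0,0,0,0,-40,-0.06],[0,0,0,0,0,-100,-0.06],[0,0,0,0,0,-150,-0.06],[0,0,0,0,0,-180,-0.06]]
  ]
}}

```text
time: 37.95
tool_pos: [533.8, -24.0, 246.5]
tool_rot: [-179.5, -0.6, -48.1]
contact_force: [0.3, -0.4, -1.8]
gripper_width: 40.4
```

Run:
```python
from h import *
S();mv([430,-400,240],-48)
```

```text
37.95 [533.8 -24.  246.5] [-179.5   -0.6  -48.1] F [ 0.3 -0.4 -1.8] w 40.4 q [-15.  18.  83.   0.  78.  33.]
MV [430, -400, 240] -48 -> [-0.009, -0.01, -0.002] [210.5, 328.3, 5.7] rows>= 7
```

>>> {"method": "drive_tool", "body": {
  "plan": [
    [[0,0,0,30,47,0,0],[0,0,0,60,94,0,0],[0,0,0,90,141,0,0],[0,0,0,120,188,0,0],[0,0,0,150,235,0,0],[0,0,0,180,282,0,0],[0,0,0,210,328,0,0],[0,0,0,210,328,0,0]]
  ]
}}

```text
time: 38.95
tool_pos: [428.2, -402.2, 244.9]
tool_rot: [-179.5, -0.6, -48.4]
contact_force: [0.6, 0.9, -0.6]
gripper_width: 43.1
```

Run:
```python
from h import *
S()
c=read_camera("scene"); crop(c,"s35.png",290,155,65,65,12)
t=read_camera("top"); crop(t,"t35.png",290,180,80,50,10); cv2.imwrite("pics/t36.png",t["img"][:,:,::-1])
```

```text
38.95 [ 428.2 -402.2  244.9] [-179.5   -0.6  -48.4] F [ 0.6  0.9 -0.6] w 43.1 q [-55.  25.  74.   1.  81.  -7.]
```

View pics/s35.png

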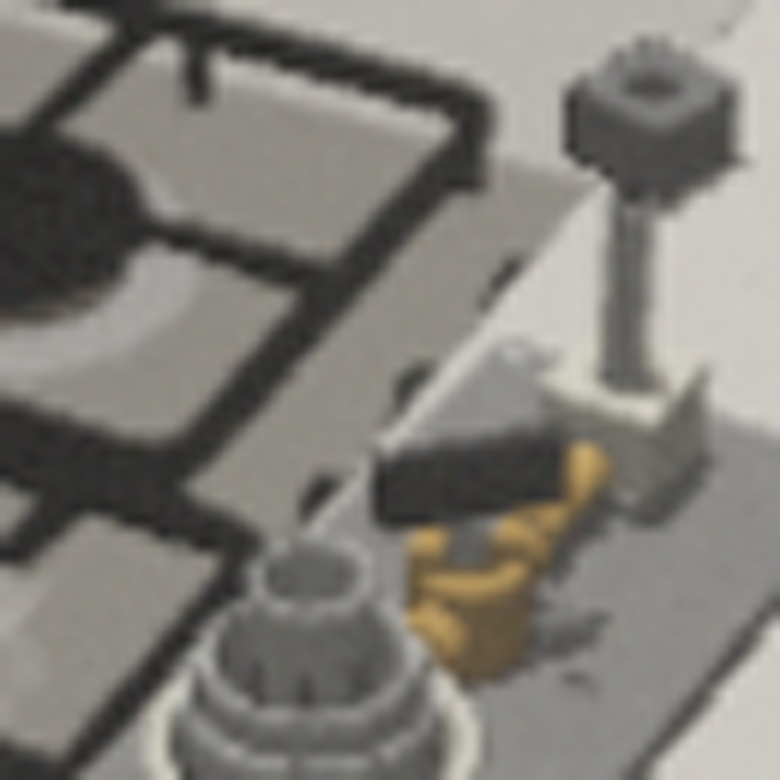

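View pics/t35.png

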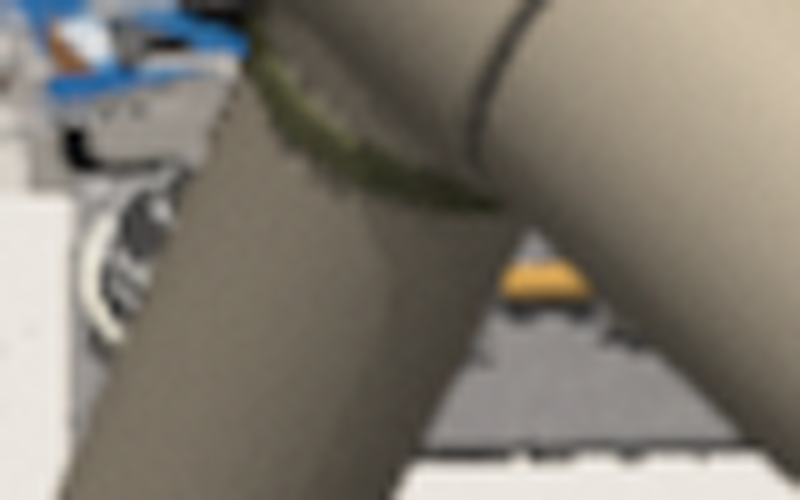

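View pics/t36.png

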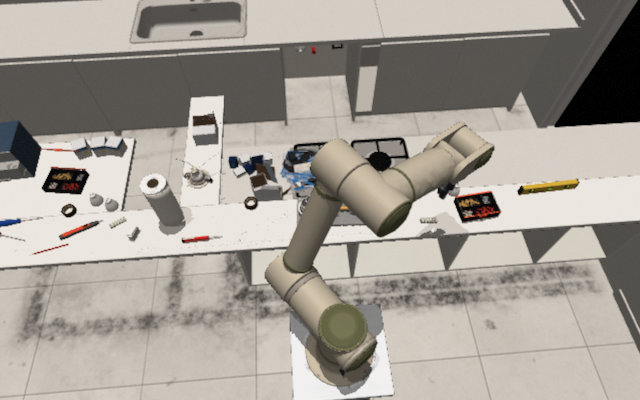

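Run:
```python
from h import *
c=read_camera("scene"); cv2.imwrite("pics/s37.png",c["img"][:,:,::-1])
t=read_camera("top"); crop(t,"t37.png",50,190,120,70,6); print(onz(t,(133,233),0))
P=lambda x,y:(290+(x-5.5)/12,155+(y-5.5)/12)
# handle top edge corners
for a in((374,462),(555,440)): print(onz(c,P(*a),82))
```

```text
[498.7 743.9   0. ]
[553.   -5.6  82. ]
[513.3 -36.9  82. ]
```

View pics/t37.png

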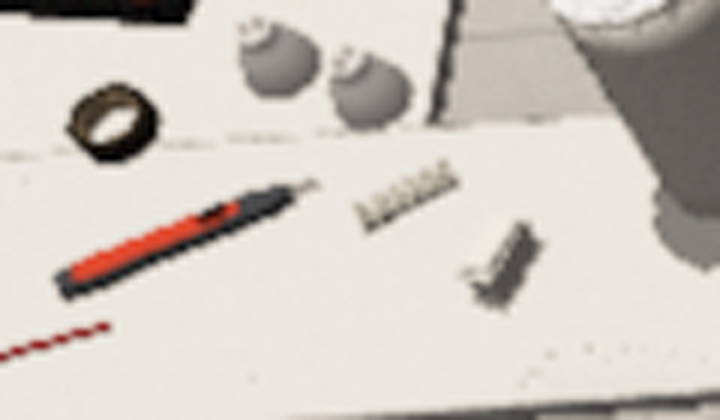

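View pics/s37.png

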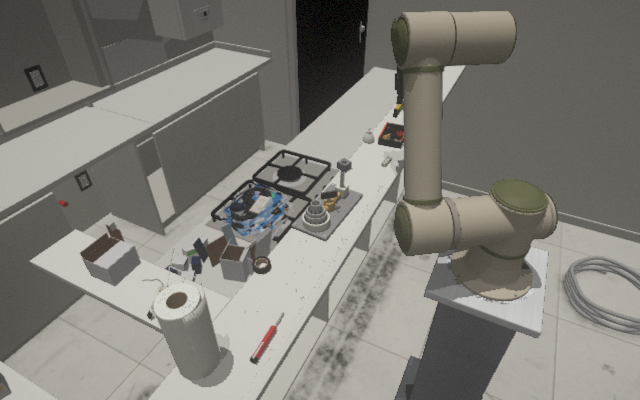

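>>> {"method": "drive_tool", "body": {
  "plan": [
    [[0,0,0,-40,-40,0,0],[0,0,0,-80,-80,0,0],[0,0,0,-120,-120,0,0],[0,0,0,-160,-160,0,0],[0,0,0,-200,-200,0,0],[0,0,0,-240,-240,0,0],[0,0,0,-280,-275,0,0],[0,0,0,-320,-310,0,0]]
  ]
}}

```text
time: 40.15
tool_pos: [446.1, 49.6, 245.8]
tool_rot: [-179.4, -0.6, -48.0]
contact_force: [1.5, -0.4, -0.7]
gripper_width: 42.8
```

>>> {"method": "drive_tool", "body": {
  "plan": [
    [[0,0,0,-40,-36,0,0],[0,0,0,-80,-72,0,0],[0,0,0,-120,-108,0,0],[0,0,0,-160,-144,0,0],[0,0,0,-200,-180,0,0],[0,0,0,-240,-216,0,0],[0,0,0,-260,-234,0,0],[0,0,0,-260,-234,0,0]]
  ]
}}

```text
time: 41.15
tool_pos: [444.3, 401.3, 245.0]
tool_rot: [-179.4, -0.6, -47.7]
contact_force: [-0.3, -0.5, -0.4]
gripper_width: 42.3
```

Run:
```python
from h import *
S()
t=read_camera("top"); crop(t,"t38.png",325,180,40,40,18)
X=np.array([534.4-2,-24.7,82])
for a in (35,40,45,50):
    w=np.radians(a-3.1+0); d=np.array([np.cos(w),np.sin(w),0])*28; print(a,[((proj(t,X+s*d)-[325,180])*18+8.5).round(0) for s in(-1,1)])
```

```text
41.15 [444.3 401.3 245. ] [-179.4   -0.6  -47.7] F [-0.3 -0.5 -0.4] w 42.3 q [31. 27. 71. -1. 81. 79.]
35 [array([199., 464.]), array([ 37., 286.])]
40 [array([208., 458.]), array([ 30., 291.])]
45 [array([216., 451.]), array([ 21., 298.])]
50 [array([223., 444.]), array([ 14., 306.])]
```

View pics/t38.png

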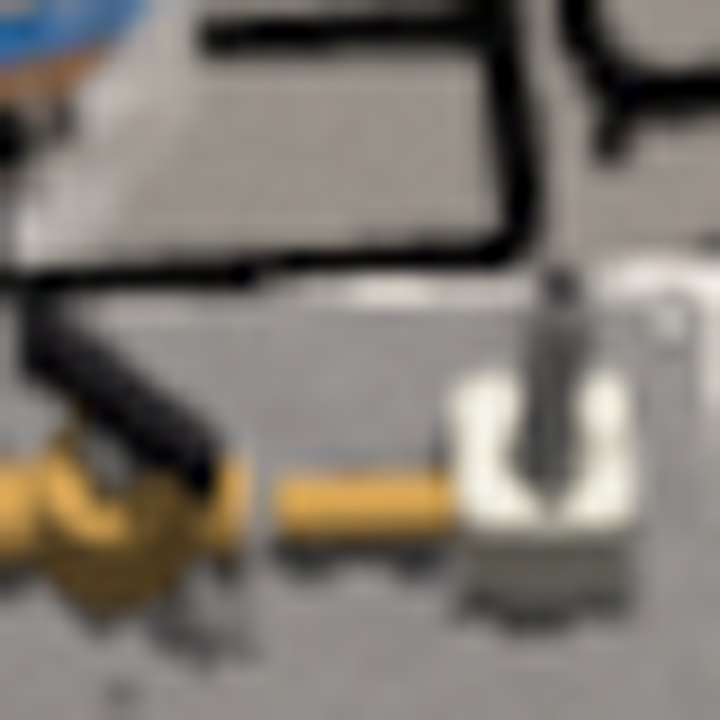

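Run:
```python
from h import *
t=read_camera("top")
g=cv2.cvtColor(t["img"],cv2.COLOR_RGB2GRAY); g=cv2.resize(g[190:215,322:342],None,fx=16,fy=16,interpolation=cv2.INTER_CUBIC)
pts=[]
for x in range(90,215,4):   # upper edge: last bright->dark going up from bar
    col=g[:,x].astype(int)
    for y in range(130,350):
        if col[y]<85 and col[y-4]>85 or (col[y]<85 and col[y-1]>=85):
            pts.append((x,y)); break
P=np.array([onz(t,(322+(x-7.5)/16,190+(y-7.5)/16),82)[:2] for x,y in pts])
print(pts)
l=cv2.fitLine(P.astype(np.float32),cv2.DIST_HUBER,0,.01,.01).ravel(); print(np.degrees(np.arctan2(l[1],l[0]))%180, l)
cv2.imwrite("pics/g39.png",g)
```

```text
[(90, 308), (94, 309), (98, 311), (102, 313), (106, 225), (110, 320), (114, 322), (118, 130), (122, 134), (126, 137), (130, 139), (134, 142), (138, 145), (142, 147), (146, 150), (150, 154), (154, 159), (158, 163), (162, 166), (166, 169), (170, 172), (174, 175), (178, 178), (182, 182), (186, 185), (190, 188), (194, 190), (198, 193), (202, 197), (206, 200), (210, 202), (214, 205)]
155.9223 [ 9.1299307e-01 -4.0797499e-01  5.2039874e+02 -2.0911581e+01]
```

View pics/g39.png

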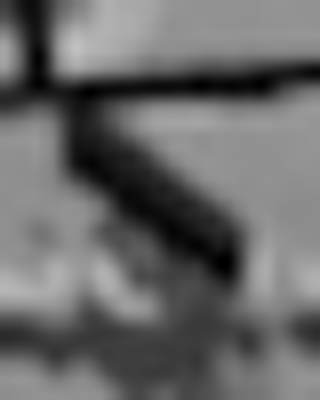

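Run:
```python
from h import *
t=read_camera("top")
up=[(122,134),(126,137),(130,139),(134,142),(138,145),(142,147),(146,150),(150,154),(154,159),(158,163),(162,166),(166,169),(170,172),(174,175),(178,178),(182,182),(186,185),(190,188),(194,190),(198,193),(202,197),(206,200),(210,202),(214,205)]
P=np.array([onz(t,(322+(x-7.5)/16,190+(y-7.5)/16),82)[:2] for x,y in up])
l=cv2.fitLine(P.astype(np.float32),cv2.DIST_HUBER,0,.01,.01).ravel(); print("up",np.degrees(np.arctan2(l[1],l[0]))%180)
g=cv2.cvtColor(t["img"],cv2.COLOR_RGB2GRAY); g=cv2.resize(g[190:215,322:342],None,fx=16,fy=16,interpolation=cv2.INTER_CUBIC)
lo=[]
for x in range(90,225,4):
    y=np.argmin(g[150:300,x])+150
    while y<390 and g[y,x]<60: y+=1
    lo.append((x,y))
print(lo)
P=np.array([onz(t,(322+(x-7.5)/16,190+(y-7.5)/16),58)[:2] for x,y in lo])
l=cv2.fitLine(P.astype(np.float32),cv2.DIST_HUBER,0,.01,.01).ravel(); print("lo",np.degrees(np.arctan2(l[1],l[0]))%180)
```

```text
up 41.7749
[(90, np.int64(185)), (94, np.int64(187)), (98, np.int64(190)), (102, np.int64(192)), (106, np.int64(196)), (110, np.int64(201)), (114, np.int64(209)), (118, np.int64(219)), (122, np.int64(224)), (126, np.int64(226)), (130, np.int64(227)), (134, np.int64(228)), (138, np.int64(230)), (142, np.int64(231)), (146, np.int64(233)), (150, np.int64(235)), (154, np.int64(241)), (158, np.int64(247)), (162, np.int64(252)), (166, np.int64(261)), (170, np.int64(265)), (174, np.int64(266)), (178, np.int64(267)), (182, np.int64(268)), (186, np.int64(269)), (190, np.int64(270)), (194, np.int64(271)), (198, np.int64(273)), (202, np.int64(278)), (206, np.int64(282)), (210, np.int64(287)), (214, np.int64(290)), (218, np.int64(291)), (222, np.int64(292))]
lo 41.16242
```

Run:
```python
from cell import *
print(close_job())
```

```text
the job is handed in; nothing more can be done
None
```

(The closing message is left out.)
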